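Unmould the chilled paraffin blocks and feed them to the block reader

ROBOT

A 6-joint arm with a two-finger parallel gripper is mounted at the origin on a cart in front of the work surface, level with it; the furniture and walls round the work are solid. World frame = base frame: x ahead of the robot, y to its left, z up, the work surface at z = 0. Lengths are in m, angles in rad, forces in N, time in s.
With the tool pointing down it reaches from about 0.35 to 0.725 m from the base axis. Payload 4.3 kg.
Tool frame: the origin (TCP) lies at the very end of the fingers, on their centre line; the grasp point (between the pads) lies 19 mm behind it (ctrl.grip_depth is the distance from the TCP to the grasp point, in m); z points along the fingers, y is the direction in which the jaws open and shut (so a half turn about z gives the same grasp; the last joint's range is limited). The gripper opens to 85 mm and grips with 20 to 120 N. Pads are 22 mm wide; open, the fingers measure 114 mm over their backs; the gripper's body (76 mm by 85 mm) begins 54 mm behind the grasp point. The pads swing forward as they close: fully open they stand 13 mm farther back than shut.
Start: joints at [-1.408, 0.377, 0.081, 1.274, 0, 1.46], TCP at [0.155, -0.554, 0.231] pointing down, gripper open.
Joint ranges: [-2.72, 2.72], [-0.84, 1.66], [-1.02, 1.22], [-1.77, 2.12], [-1.37, 1.28], [-3.14, 3.14]. Speed limits (rad/s): [2.57, 2.57, 3.14, 3.14, 3.14, 3.14].

INTERFACE

Orientations are given as a unit quaternion [x, y, z, w].
In Python, from plant import ctrl, grab_frame, camera_info, ticket gives the robot as it stands.
- The arm moves only by the shell command python3 -m crank 'ROWS' [FORCE]. ROWS is JSON, a list that holds one entry, the list of rows, each a list of 7 numbers: the shift along the world's x, y, z in m, then the turn, a rotation vector about the world's x, y, z in rad, then the closure in counts, from 0 (fully open) to 255 (shut). In form: [[[x, y, z, ax, ay, az, grip], ...]]. A call has 1 to 12 rows; each row shifts and turns the commanded pose from where the row before left it; what a row does not reach is not made up. A row lasts 1/12 s, in which the tool goes at most 41.7 mm and 7.16 degrees, less where a joint would pass 70% of its speed; a pose out of reach is approached as far as the arm can. A call is refused whole if a number of a shift passes 0.0417 or a number of a turn 0.125, either way. A call with a gripper value outside its range is refused whole. The fingers move at their own pace and stop on an object; FORCE is the grip in N (left out, the last holds). Time passes only in rows, so rows that do not move let the fingers close. It gives the time, the measured TCP pose, the force and the opening at its end, in the units of the state.
- ctrl.get_state(): the state, without advancing time (a new reading comes with each control period).
- grab_frame(name): name is "scene" or "top" or "wrist"; returns the picture (420x560x3 uint8, red, green, blue); there is no depth.
- camera_info(name): a dict with "fx", "fy", "cx", "cy" (pixels), "eye" and "rotation" of the camera in the world. Camera axes: x right, y down, z forward; pixel columns grow to the right and rows downward; lengths in m; the calibration is good to about 2 mm. A picture is of the moment at which its call begins: read the wrist's pose just before it. camera_info takes no time and is no camera call; for the wrist camera it gives the pose at the moment of the call.
- ticket.hand_in(): hands the job in, once; it reports no verdict.
The state is a dict: "t": time; "q": joint angles; "joint_vel": joint speeds; "effort": joint torques, N m; "eef_pos": TCP position; "eef_rot": TCP orientation; "force": force on the tool from outside, world axes, zero at the start; "moment": the same for the moment, N m; "finger_gap": opening from 0.0 (shut) to 1.0 (fully open).
Only numpy, scipy, OpenCV 4.12 (cv2) and the standard library are available. Lean on these libraries where they do the work, as an engineer would, in place of code of your own. Each camera call takes 0.05 s, during which the arm holds its last target. There are 200 camera calls.

TASK

The wax in the steel moulds on the cold plate has set: lift every block out of its mould by its white cassette and press it fully home in a free nest of the grey carrier, cassette flush with the carrier's top. When all the blocks are in, push the carrier up the feed slope of the reader until it rests against the top stop, then press the start button and let it spring back. Put all the moulds, also those that were empty, into the steel wash basket, and do not knock over the amber bottle.

Things in the scene. Friction and masses are not known exactly. Their poses are not given: they have to be found in the camera images.
- block_1_mid (a point): centre (13.5 mm above its underside) of a large paraffin block, may be absent. White plastic cassette with perforated back on top, 40 mm along x, 62 mm along y, 14 mm thick; under it a stud of hard wax 29 x 51 mm, 13 mm high; 27 mm high in all, 90 g. This point is 0.5 mm above the cassette's underside, 13.5 mm below its top
- mould_1_mid (a point): centre of a loose open steel mould, 48 mm along x, 70 mm along y, 19 mm high. Block N starts in mould N, axes alike: the wax hangs in a cavity 32 x 54 mm, 14 mm deep; the cassette rests on the flange, 16 mm above the mould's underside, inside a lip 3 mm high, so 11 mm of it stand free above the lip. Moulds without a block are there too
- block_2_mid (a point): centre of a paraffin block like block 1, may be absent
- mould_2_mid (a point): centre of a steel mould like mould 1
- block_3_mid (a point): centre of a paraffin block like block 1, may be absent
- mould_3_mid (a point): centre of a steel mould like mould 1
- block_4_mid (a point): centre of a paraffin block like block 1, may be absent
- mould_4_mid (a point): centre of a steel mould like mould 1
- nest_1 (a point): nest of the carrier: where block_N_mid lies when pressed home, 13.5 mm below the carrier's top; carrier's axes. Pocket 43 mm (x) by 65 mm (y), 14 mm deep to a ledge with a window 32 x 54 mm for the wax. A leaf spring in the end wall stands 3 mm into the pocket: a block laid in stays some 8 mm proud and snaps home under 3 to 10 N on the cassette's top. Any block fits any nest, long side along y
- nest_2 (a point): a nest of the carrier like nest 1
- nest_3 (a point): a nest of the carrier like nest 1
- nest_4 (a point): a nest of the carrier like nest 1
- carrier_back (a point): middle of the carrier's back face (the one to push, towards -x), 14.5 mm above its underside. Carrier: loose grey plastic frame with 2 x 2 nests, 113 mm along x, 160 mm along y, 29 mm high, 0.32 kg empty; it starts flat on the level landing of the block reader. x points up the feed
- carrier_nose (a point): middle of the carrier's front face, 113 mm ahead (+x) of carrier_back; this face comes to the top stop
- slope_foot (a point): middle of the line where the reader's level landing (surface 34 mm above the table, 126 mm long) meets the feed slope; x up the slope (9 degrees, 140 mm to the stop), z square to it. Side guides 164 mm apart, 12 mm high, run along landing and slope; the carrier's top stands 17 mm above them
- top_stop (a point): middle of the face of the stop bar at the top of the feed slope, 14.5 mm above its surface; axes of the slope. The carrier is home when carrier_nose is here. Behind stands the white reading head, 124 mm high. The loaded carrier takes some 3 to 8 N to push and stays by friction where it is left on the slope
- start (a joint): travel of the reader's round push button, m: 0 released, 0.006 fully down (5 N); springs back
- start_top (a point): middle of the top of the start button, 26 mm across, on the small white pod at the left of the feed slope; pressed straight down
- cold_plate: the aluminium cold plate, fixed, 205 mm along x, 235 mm along y; origin at the centre of its underside; the moulds stand on its top face, 18 mm up, inside a rim 3 mm high
- basket: open steel wash basket, fixed, 109 mm along x, 124 mm along y, 42 mm high, walls 2.5 mm; origin at the centre of its underside. The four moulds fit in two by two (pairs side by side along x, long sides along y), one layer on the other
- amber_bottle: amber reagent bottle, 56 mm across, 115 mm high, standing behind the basket; origin at its underside

How it is judged:
On the way, in this order (a step that is already met when the one before it is completed fails the run):
1. every block is out of its mould and pressed flush into a nest of the carrier (((horizontal distance between block_1_mid and nest_1 below 0.004 m and z of block_1_mid in the frame of nest_1 between -0.0025 and 0.0025 m and angle between the z axis of block_1_mid and the z axis of nest_1, either way round below 0.07 rad) or (horizontal distance between block_1_mid and nest_2 below 0.004 m and z of block_1_mid in the frame of nest_2 between -0.0025 and 0.0025 m and angle between the z axis of block_1_mid and the z axis of nest_2, either way round below 0.07 rad) or (horizontal distance between block_1_mid and nest_3 below 0.004 m and z of block_1_mid in the frame of nest_3 between -0.0025 and 0.0025 m and angle between the z axis of block_1_mid and the z axis of nest_3, either way round below 0.07 rad) or (horizontal distance between block_1_mid and nest_4 below 0.004 m and z of block_1_mid in the frame of nest_4 between -0.0025 and 0.0025 m and angle between the z axis of block_1_mid and the z axis of nest_4, either way round below 0.07 rad)) and ((horizontal distance between block_2_mid and nest_1 below 0.004 m and z of block_2_mid in the frame of nest_1 between -0.0025 and 0.0025 m and angle between the z axis of block_2_mid and the z axis of nest_1, either way round below 0.07 rad) or (horizontal distance between block_2_mid and nest_2 below 0.004 m and z of block_2_mid in the frame of nest_2 between -0.0025 and 0.0025 m and angle between the z axis of block_2_mid and the z axis of nest_2, either way round below 0.07 rad) or (horizontal distance between block_2_mid and nest_3 below 0.004 m and z of block_2_mid in the frame of nest_3 between -0.0025 and 0.0025 m and angle between the z axis of block_2_mid and the z axis of nest_3, either way round below 0.07 rad) or (horizontal distance between block_2_mid and nest_4 below 0.004 m and z of block_2_mid in the frame of nest_4 between -0.0025 and 0.0025 m and angle between the z axis of block_2_mid and the z axis of nest_4, either way round below 0.07 rad)) and ((horizontal distance between block_3_mid and nest_1 below 0.004 m and z of block_3_mid in the frame of nest_1 between -0.0025 and 0.0025 m and angle between the z axis of block_3_mid and the z axis of nest_1, either way round below 0.07 rad) or (horizontal distance between block_3_mid and nest_2 below 0.004 m and z of block_3_mid in the frame of nest_2 between -0.0025 and 0.0025 m and angle between the z axis of block_3_mid and the z axis of nest_2, either way round below 0.07 rad) or (horizontal distance between block_3_mid and nest_3 below 0.004 m and z of block_3_mid in the frame of nest_3 between -0.0025 and 0.0025 m and angle between the z axis of block_3_mid and the z axis of nest_3, either way round below 0.07 rad) or (horizontal distance between block_3_mid and nest_4 below 0.004 m and z of block_3_mid in the frame of nest_4 between -0.0025 and 0.0025 m and angle between the z axis of block_3_mid and the z axis of nest_4, either way round below 0.07 rad)) and ((horizontal distance between block_4_mid and nest_1 below 0.004 m and z of block_4_mid in the frame of nest_1 between -0.0025 and 0.0025 m and angle between the z axis of block_4_mid and the z axis of nest_1, either way round below 0.07 rad) or (horizontal distance between block_4_mid and nest_2 below 0.004 m and z of block_4_mid in the frame of nest_2 between -0.0025 and 0.0025 m and angle between the z axis of block_4_mid and the z axis of nest_2, either way round below 0.07 rad) or (horizontal distance between block_4_mid and nest_3 below 0.004 m and z of block_4_mid in the frame of nest_3 between -0.0025 and 0.0025 m and angle between the z axis of block_4_mid and the z axis of nest_3, either way round below 0.07 rad) or (horizontal distance between block_4_mid and nest_4 below 0.004 m and z of block_4_mid in the frame of nest_4 between -0.0025 and 0.0025 m and angle between the z axis of block_4_mid and the z axis of nest_4, either way round below 0.07 rad))), for 0.2 s.
2. the loaded carrier is up the feed slope against the top stop (all of step 1 and x of carrier_nose in the frame of top_stop above -0.005 m and angle between the z axis of carrier_nose and the z axis of top_stop, either way round below 0.05 rad), for 0.2 s.
3. the start button is pressed, the carrier being at the stop (value of joint start above 0.004 m and x of carrier_nose in the frame of top_stop above -0.005 m and angle between the z axis of carrier_nose and the z axis of top_stop, either way round below 0.05 rad), for 0.05 s.
At the end, for the whole second after the job is handed in: All blocks in nests: within 4 mm sideways, flush within 2.5 mm, not askew. Carrier flat on the slope, its front within 5 mm of the top stop. Start button pressed after that and up again. All four moulds lie in the basket; the amber bottle stands (all of step 2 and value of joint start below 0.0015 m and x of mould_1_mid in the frame of basket between -0.055 and 0.055 m and y of mould_1_mid in the frame of basket between -0.062 and 0.062 m and z of mould_1_mid in the frame of basket between 0 and 0.055 m and x of mould_2_mid in the frame of basket between -0.055 and 0.055 m and y of mould_2_mid in the frame of basket between -0.062 and 0.062 m and z of mould_2_mid in the frame of basket between 0 and 0.055 m and x of mould_3_mid in the frame of basket between -0.055 and 0.055 m and y of mould_3_mid in the frame of basket between -0.062 and 0.062 m and z of mould_3_mid in the frame of basket between 0 and 0.055 m and x of mould_4_mid in the frame of basket between -0.055 and 0.055 m and y of mould_4_mid in the frame of basket between -0.062 and 0.062 m and z of mould_4_mid in the frame of basket between 0 and 0.055 m and angle between amber_bottle's own z axis and vertical below 0.2 rad); the robot touches nothing.
It fails at once if the amber bottle is knocked over (angle between amber_bottle's own z axis and vertical above 0.6 rad).
Of block_1, block_2, block_3, block_4 only 2 to 4 are there at a start; the rules pass over those that are not, and their reading is None.
At some moment in a run one of mould_1, mould_2, mould_3, mould_4 may be knocked a few centimetres aside while the robot is not near it.
Once in a run the grip may slacken for a moment while it holds something.
It also fails if it takes over 210 s, if anything falls off the work surface, if the arm or the gripper's body presses on something with over 40 N, if the wrist force passes 120 N, or if a joint passes its speed limit or range.

## Working session

There is one attempt and no reset: what is moved stays moved. The work goes in short steps, Python scripts to look and compute and a shell command to move; the robot and the scene stay as the last step left them, time stands still between calls to the robot, and variables do not carry over. Pictures are saved under pics/ and viewed, about 12 in all and at most 16, crops included, and the job is handed in when it is done.

```bash
ls; mkdir -p pics; python3 - <<'E'
from plant import ctrl, grab_frame, camera_info
import cv2
print(ctrl.get_state())
for n in ("scene","top"):
    print(n,camera_info(n))
    cv2.imwrite(f"pics/{n}0.png",cv2.cvtColor(grab_frame(n),cv2.COLOR_RGB2BGR))
E
```

```text
pics
{'t': 0.0, 'q': array([-1.40829719e+00,  3.78066111e-01,  7.96128570e-02,  1.27439967e+00,
        9.75113439e-06,  1.46046650e+00]), 'joint_vel': array([-1.04084220e-03,  1.05605591e-03,  6.45645676e-05, -1.76112645e-03,
        1.94478534e-03,  1.52851907e-03]), 'effort': array([ 1.32059591e-03, -4.63605666e+01,  2.69874358e+01,  2.10191135e-02,
        6.09524386e-05, -7.22524600e-07]), 'eef_pos': array([ 0.15482208, -0.55307645,  0.23035409]), 'eef_rot': array([ 9.90709441e-01,  1.35991711e-01, -2.19458567e-05, -1.02807551e-03]), 'force': array([-1.16762037,  1.03719102,  0.39622794]), 'moment': array([-0.02442102, -0.02505259,  0.04776917]), 'finger_gap': 0.9980945333466155}
scene {'fx': 493.8673996979471, 'fy': 493.8673996979471, 'cx': 276.5338482292664, 'cy': 216.53522302020951, 'eye': array([-0.02864637,  0.56356315,  0.63716464]), 'rotation': array([-0.37356914,  0.79819088, -0.4325597 ,  0.19034057])}
top {'fx': 397.8940549640954, 'fy': 397.8940549640954, 'cx': 281.8189744822888, 'cy': 205.41049550280488, 'eye': array([0.49722503, 0.02491895, 0.90879731]), 'rotation': array([-0.69858545,  0.71157458, -0.06213357,  0.04218294])}
```

View pics/top0.png

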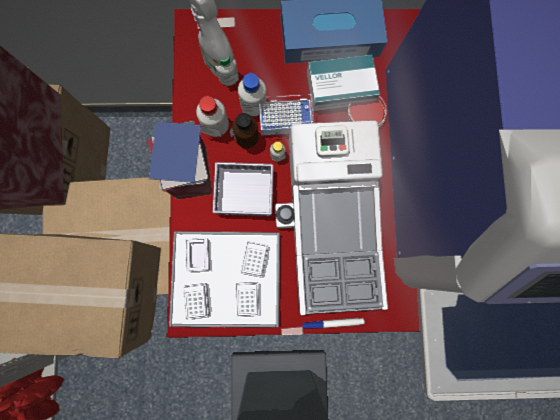

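View pics/scene0.png

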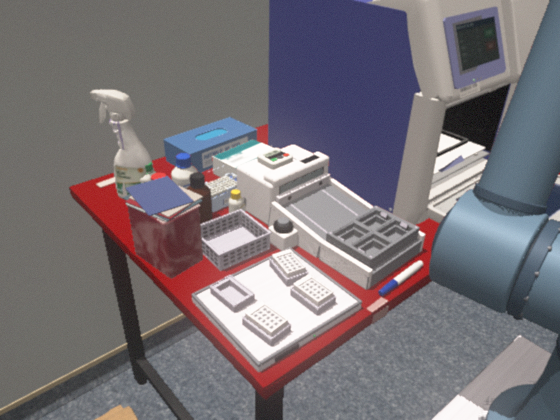

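The top view shows three blocks, at about (195,300), (247,298) and (255,258), and an empty mould at (198,254). The basket is at (243,188), the amber bottle at (246,128), the button at (286,214) and the carrier at (342,280). I'll enlarge it to measure more precisely.

```bash
cat > h.py <<'E'
import numpy as np, cv2
from scipy.spatial.transform import Rotation as R
from plant import ctrl, grab_frame, camera_info
def ray(ci,u,v):
    d=R.from_quat(ci["rotation"]).apply([(u-ci["cx"])/ci["fx"],(v-ci["cy"])/ci["fy"],1]); return ci["eye"],d
def pt(ci,u,v,z):
    e,d=ray(ci,u,v); return e+d*(z-e[2])/d[2]
def px(ci,p):
    c=R.from_quat(ci["rotation"]).inv().apply(np.asarray(p)-ci["eye"]); return np.array([ci["fx"]*c[0]/c[2]+ci["cx"],ci["fy"]*c[1]/c[2]+ci["cy"]])
E
python3 - <<'E'
from h import *
w=camera_info("wrist"); s=ctrl.get_state()
T=R.from_quat(s["eef_rot"])
print(w, "eye in tool",T.inv().apply(w["eye"]-s["eef_pos"]),"R in tool",(T.inv()*R.from_quat(w["rotation"])).as_matrix().round(3))
im=cv2.imread("pics/top0.png")[110:350,160:400]
im=cv2.resize(im,None,fx=2.5,fy=2.5,interpolation=cv2.INTER_CUBIC)
for i in range(0,240,20):
    cv2.putText(im,str(160+i),(int(i*2.5),8),0,.3,(0,255,255)); cv2.putText(im,str(110+i),(0,int(i*2.5)+4),0,.3,(0,255,255))
cv2.imwrite("pics/crop.png",im)
t=camera_info("top")
for n,u,v,z in [("b",195,300,.045),("b",247,298,.045),("b",255,258,.045),("e",198,254,.037),("basket",243,188,.042),("btn",286,214,.05),("carr back L",303,310,.063),("carr back R",382,307,.063),("slopefoot",300,253,.034),("amber",246,128,.1)]: print(n,pt(t,u,v,z).round(3))
E
```

```text
{'fx': 349.5343074771998, 'fy': 349.5343074771998, 'cx': 280.7077103157354, 'cy': 203.7184764892475, 'eye': array([ 0.22151415, -0.53514247,  0.37355415]), 'rotation': array([ 0.78952791, -0.59842248, -0.08272741,  0.10813134])} eye in tool [ 0.06907812  0.0003486  -0.14309814] R in tool [[ 0.001 -0.963 -0.27 ]
 [ 1.     0.     0.001]
 [-0.001 -0.27   0.963]]
b [0.427 0.186 0.045]
b [0.429 0.077 0.045]
b [0.512 0.059 0.045]
e [0.523 0.183 0.037]
basket [0.666 0.084 0.042]
btn [ 0.606 -0.009  0.05 ]
carr back L [ 0.403 -0.04   0.063]
carr back R [ 0.405 -0.205  0.063]
slopefoot [ 0.521 -0.039  0.034]
amber [0.784 0.073 0.1  ]
```

View pics/crop.png

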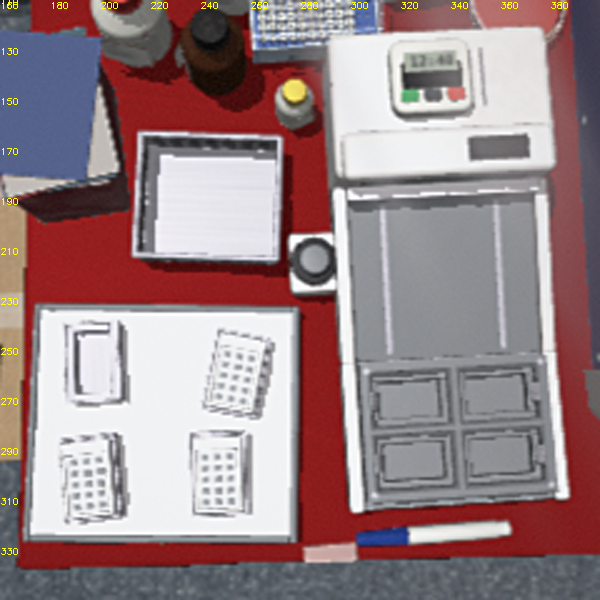

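The picture gives 2.5x-scaled positions that match the layout, and everything is within reach. Next I'll swing the arm over the carrier and look with the wrist camera.

```bash
python3 -m crank '[[[0.0187,0.0367,0,0,0,-0.0247,0],[0.0187,0.0367,0,0,0,-0.0247,0],[0.0187,0.0367,0,0,0,-0.0247,0],[0.0187,0.0367,0,0,0,-0.0247,0],[0.0187,0.0367,0,0,0,-0.0247,0],[0.0187,0.0367,0,0,0,-0.0247,0],[0.0187,0.0367,0,0,0,-0.0247,0],[0.0187,0.0367,0,0,0,-0.0247,0],[0.0187,0.0367,0,0,0,-0.0247,0],[0.0187,0.0367,0,0,0,-0.0247,0],[0.0187,0.0367,0,0,0,-0.0247,0],[0.02,0.01,0,0,0,0,0]]]' 60
python3 -m crank '[[[0.025,0.02,0,0,0,0,0],[0.02,0.01,0,0,0,0,0],[0,0,0,0,0,0,0],[0,0,0,0,0,0,0]]]'
python3 - <<'E'
from h import *
import pickle
s=ctrl.get_state(); w=camera_info("wrist"); im=grab_frame("wrist")
pickle.dump((s,w,im),open("w1.pkl","wb"))
cv2.imwrite("pics/w1.png",cv2.cvtColor(im,cv2.COLOR_RGB2BGR)); print(s["eef_pos"],R.from_quat(s["eef_rot"]).as_matrix().round(3).tolist(),w)
E
python3 -m crank '[[[0.003,0.035,0,0,0,0,0],[0.003,0.035,0,0,0,0,0],[0.003,0.035,0,0,0,0,0],[0.003,0.035,0,0,0,0,0],[0.003,0.035,0,0,0,0,0],[0.003,0.035,0,0,0,0,0],[0,0,0,0,0,0,0],[0,0,0,0,0,0,0],[0,0,0,0,0,0,0]]]'
python3 - <<'E'
from h import *
import pickle
s=ctrl.get_state(); w=camera_info("wrist"); im=grab_frame("wrist")
pickle.dump((s,w,im),open("w2.pkl","wb"))
cv2.imwrite("pics/w2.png",cv2.cvtColor(im,cv2.COLOR_RGB2BGR)); print(s["eef_pos"],R.from_quat(s["eef_rot"]).as_matrix().round(3).tolist(),w)
E
```

```text
t: 1.1
eef_pos: [0.3797, -0.1352, 0.2311]
eef_rot: [1.0, 0.002, -0.001, -0.001]
force: [-0.8, -1.1, -0.3]
finger_gap: 0.999
t: 1.43
eef_pos: [0.4258, -0.1094, 0.2308]
eef_rot: [1.0, 0.002, -0.001, -0.0]
force: [-0.7, -0.7, -1.0]
finger_gap: 1.0
[ 0.42583638 -0.10941075  0.23084136] [[1.0, 0.003, -0.001], [0.003, -1.0, 0.0], [-0.001, -0.0, -1.0]] {'fx': 349.5343074771998, 'fy': 349.5343074771998, 'cx': 280.7077103157354, 'cy': 203.7184764892475, 'eye': array([ 0.49517494, -0.10933874,  0.37383967]), 'rotation': array([ 0.70185879, -0.69906168, -0.09633863,  0.09708695])}
t: 2.23
eef_pos: [0.4438, 0.0783, 0.2312]
eef_rot: [1.0, 0.012, -0.0, -0.008]
force: [0.5, -0.0, 0.0]
finger_gap: 1.001
[0.44378816 0.07832176 0.23124078] [[1.0, 0.024, -0.001], [0.024, -1.0, 0.016], [-0.001, -0.016, -1.0]] {'fx': 349.5343074771998, 'fy': 349.5343074771998, 'cx': 280.7077103157354, 'cy': 203.7184764892475, 'eye': array([0.51309048, 0.07754179, 0.37423878]), 'rotation': array([ 0.70969303, -0.6911091 , -0.10071206,  0.0925262 ])}
```

View pics/w1.png

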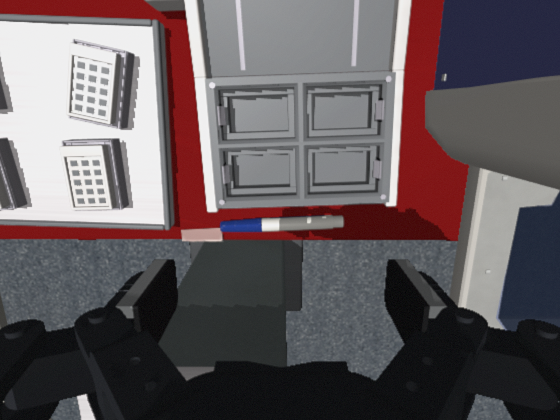

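View pics/w2.png

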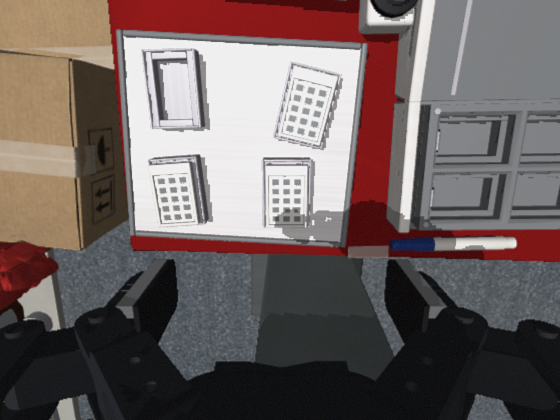

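The wrist views show the carrier corner marks at about (212,85), (388,78), (221,203) and (383,198). The cassettes are at (307,105), (287,195) and (177,195), and the empty mould is at (174,89). Hole grids give the block poses automatically, so I'll zoom in for the carrier and the mould.

```bash
python3 -m crank '[[[0,0,0,0,0,0,0],[0,0,0,0,0,0,0]]]'
python3 - <<'E'
from h import *
import pickle
s,w,im=pickle.load(open("w2.pkl","rb"))
g=cv2.cvtColor(im,cv2.COLOR_RGB2GRAY)
for name,(u0,v0,u1,v1) in dict(C=(275,60,340,150),B=(262,155,318,235),A=(150,160,205,230)).items():
    sub=cv2.resize(g[v0:v1,u0:u1],None,fx=6,fy=6,interpolation=cv2.INTER_CUBIC)
    th=cv2.adaptiveThreshold(sub,255,0,1,61,15)
    n,l,st,c=cv2.connectedComponentsWithStats(th)
    k=[i for i in range(1,n) if 500<st[i,4]<3500 and .5<st[i,2]/st[i,3]<2 and st[i,2]<70]
    P=np.array([pt(w,(c[i,0]+.5)/6-.5+u0,(c[i,1]+.5)/6-.5+v0,.048) for i in k])
    m=P.mean(0); d=P[:,:2]-m[:2]; U=np.linalg.svd(d)[2][0]; 
    r=cv2.minAreaRect(P[:,:2].astype(np.float32)*1000)
    print(name,len(k),m.round(4),"long axis deg",np.degrees(np.arctan2(U[1],U[0])).round(1),r)
# composite zoom
a=cv2.resize(pickle.load(open("w1.pkl","rb"))[2][60:220,200:400],None,fx=3.5,fy=3.5,interpolation=cv2.INTER_CUBIC)
b=cv2.cvtColor(a,cv2.COLOR_RGB2BGR)
for i in range(0,200,20):
    cv2.putText(b,str(200+i),(int(i*3.5),9),0,.35,(0,0,255)); cv2.putText(b,str(60+i),(0,int(i*3.5)+4),0,.35,(0,0,255))
cv2.imwrite("pics/c1.png",b)
b=cv2.resize(cv2.cvtColor(im[30:240,135:345],cv2.COLOR_RGB2BGR),None,fx=2.8,fy=2.8,interpolation=cv2.INTER_CUBIC)
for i in range(0,210,15):
    cv2.putText(b,str(135+i),(int(i*2.8),9),0,.35,(0,0,255)); cv2.putText(b,str(30+i),(0,int(i*2.8)+4),0,.35,(0,0,255))
cv2.imwrite("pics/c2.png",b)
print(ctrl.get_state()["eef_pos"],R.from_quat(ctrl.get_state()["eef_rot"]).as_matrix().round(3).tolist())
E
```

```text
t: 2.45
eef_pos: [0.4441, 0.0786, 0.2313]
eef_rot: [1.0, 0.012, -0.0, -0.008]
force: [0.7, -0.4, -1.0]
finger_gap: 0.997
C 15 [0.5089 0.0599 0.048 ] long axis deg 168.1 ((508.8251953125, 59.9161376953125), (20.873022079467773, 36.6217041015625), 77.98799896240234)
B 16 [0.4228 0.0752 0.048 ] long axis deg -179.7 ((418.243408203125, 74.93331909179688), (49.86880111694336, 21.047800064086914), 1.5200375318527222)
A 15 [0.4235 0.1833 0.048 ] long axis deg -174.1 ((423.5051574707031, 183.20130920410156), (36.62030792236328, 20.86919593811035), 5.63177490234375)
[0.4440565  0.07864783 0.23133657] [[1.0, 0.024, -0.001], [0.024, -1.0, 0.016], [-0.0, -0.016, -1.0]]
```

View pics/c1.png

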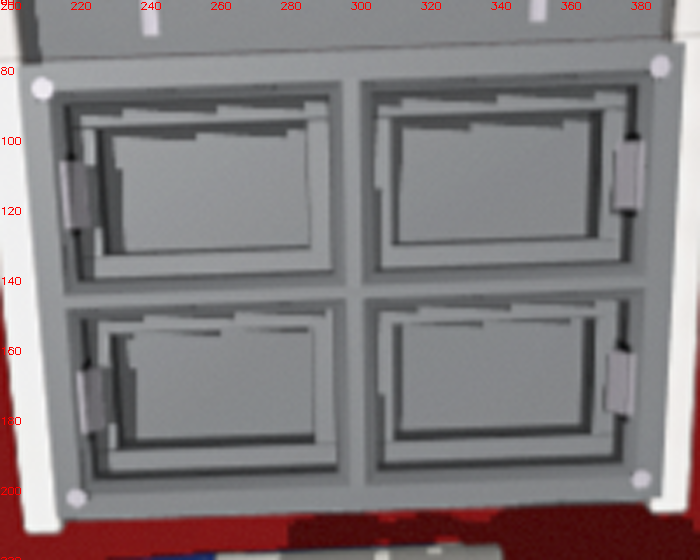

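View pics/c2.png

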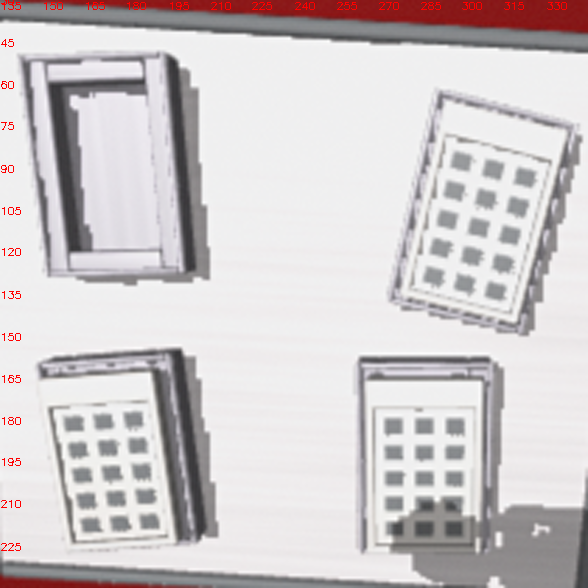

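The zoom shows each cassette with a 3x5 hole grid and a label end towards +x. Their long sides lie along world x, so each block has to turn about 90° for the nests. I'll compute the poses and check them with an overlay.

```bash
python3 - <<'E'
from h import *
import pickle
s,w1,im1=pickle.load(open("w1.pkl","rb")); s2,w2,im2=pickle.load(open("w2.pkl","rb"))
f=lambda a,b:(a/3.5+200-.4,b/3.5+60-.4)
print("q",ctrl.get_state()["q"].round(3))
C=np.array([pt(w1,*f(*p),.063) for p in [(22,68),(685,42),(650,498),(60,520)]])
print("carrier",C.round(4).tolist(),C.mean(0).round(4),np.linalg.norm(C-np.roll(C,-1,0),axis=1).round(4))
D=np.array([pt(w1,*f(*p),.063) for p in [(42,88),(660,66),(641,479),(76,497)]])
print("dots",D.round(4).tolist(),D.mean(0).round(4))
for n,q in dict(FL=[(50,95),(342,82),(345,270),(65,293)],FR=[(361,82),(637,70),(647,272),(364,285)],BL=[(66,310),(346,298),(347,465),(90,488)],BR=[(362,298),(643,290),(632,455),(370,475)]).items():
    P=np.array([pt(w1,*f(*p),.063) for p in q]); print(n,P.mean(0).round(4),np.linalg.norm(P-np.roll(P,-1,0),axis=1).round(4))
g=lambda a,b:(a/2.8+135-.4,b/2.8+30-.4)
for n,q,z in [("B",[(365,378),(490,378),(487,551),(362,551)],.048),("A",[(40,375),(155,368),(178,542),(68,550)],.048),("C",[(443,97),(572,128),(523,325),(395,297)],.048),("E",[(20,57),(172,52),(193,270),(45,275)],.037)]:
    P=np.array([pt(w2,*g(*p),z) for p in q]); print(n,P.mean(0).round(4),np.linalg.norm(P-np.roll(P,-1,0),axis=1).round(4), "long ax deg",np.degrees(np.arctan2(*(P[0]+P[1]-P[2]-P[3])[1::-1])).round(1))
b=im2.copy()
E
```

```text
q [ 0.023  0.126 -0.251  1.194  0.016  3.141]
carrier [[0.5162, -0.0466, 0.063], [0.5227, -0.2051, 0.063], [0.4098, -0.2064, 0.063], [0.4032, -0.0506, 0.063]] [ 0.4629 -0.1272  0.063 ] [0.1586 0.1129 0.1559 0.1131]
dots [[0.5116, -0.0512, 0.063], [0.5172, -0.1996, 0.063], [0.415, -0.2036, 0.063], [0.4095, -0.0551, 0.063]] [ 0.4633 -0.1274  0.063 ]
FL [ 0.4887 -0.089   0.063 ] [0.0705 0.0446 0.0706 0.0473]
FR [ 0.4908 -0.1631  0.063 ] [0.0663 0.0482 0.0709 0.0483]
BL [ 0.4377 -0.0913  0.063 ] [0.0708 0.0433 0.0678 0.0467]
BR [ 0.4408 -0.1656  0.063 ] [0.0707 0.0426 0.0685 0.0461]
B [0.4289 0.0746 0.048 ] [0.0419 0.0614 0.0441 0.0615] long ax deg 0.7
A [0.4279 0.1835 0.048 ] [0.0392 0.0618 0.0395 0.0625] long ax deg 4.8
C [0.5129 0.0588 0.048 ] [0.0415 0.0627 0.0432 0.0632] long ax deg -11.7
E [0.5251 0.1822 0.037 ] [0.049  0.0681 0.0505 0.0684] long ax deg 3.0
```

Joint 6 was at its limit there, because ψ=0 isn't reachable at y>0. All the sizes check out. I'll turn the tool half round so it grips across the 40 mm side, starting with block B at (0.429, 0.075).

```bash
python3 -m crank '[[[-0.003,-0.001,0,-0.016,0,0.12,0],[-0.003,-0.001,0,0,0,0.124,0],[-0.003,-0.001,0,0,0,0.124,0],[-0.003,-0.001,0,0,0,0.124,0],[-0.003,0,0,0,0,0.124,0],[0,0,0,0,0,0.124,0],[0,0,0,0,0,0.124,0],[0,0,0,0,0,0.124,0],[0,0,0,0,0,0.124,0],[0,0,0,0,0,0.124,0],[0,0,0,0,0,0.124,0],[0,0,0,0,0,0.124,0]]]'
python3 -m crank '[[[0,0,-0.01,0,0,0.124,0],[0,0,-0.01,0,0,0.124,0],[0,0,-0.01,0,0,0.124,0],[0,0,-0.01,0,0,0.124,0],[0,0,-0.01,0,0,0.124,0],[0,0,-0.01,0,0,0.124,0],[0,0,-0.01,0,0,0.124,0],[0,0,-0.01,0,0,0.124,0],[0,0,-0.01,0,0,0.124,0],[0,0,-0.01,0,0,0.124,0],[0,0,0,0,0,0.124,0],[0,0,0,0,0,0.124,0]]]'
python3 -m crank '[[[0,0,0,0,0,0.124,0],[0,0,0,0,0,0.018,0],[0,0,0,0,0,0,0],[0,0,0,0,0,0,0]]]'
cat > st.py <<'E'
from h import *
def st():
    s=ctrl.get_state(); M=R.from_quat(s["eef_rot"]).as_matrix()
    print("pos",s["eef_pos"].round(4),"psi",np.degrees(np.arctan2(M[1,0],M[0,0])).round(2),"toolz",M[:,2].round(4),"F",s["force"].round(1),"gap",round(s["finger_gap"]*85,1),"q5,6",s["q"][4:].round(2),"t",round(s["t"],1))
st()
E
python3 st.py
```

```text
t: 3.45
eef_pos: [0.4291, 0.0751, 0.2313]
eef_rot: [0.726, 0.687, -0.001, 0.0]
force: [0.5, -0.1, 0.2]
finger_gap: 1.002
t: 4.45
eef_pos: [0.4284, 0.0751, 0.1306]
eef_rot: [0.069, 0.998, -0.0, -0.0]
force: [1.3, -0.4, -0.6]
finger_gap: 0.998
t: 4.78
eef_pos: [0.4292, 0.0754, 0.1314]
eef_rot: [0.002, 1.0, -0.0, 0.001]
force: [0.0, -0.4, -0.2]
finger_gap: 1.003
pos [0.4292 0.0754 0.1314] psi 179.75 toolz [ 1.7e-03 -7.0e-04 -1.0e+00] F [ 0.  -0.4 -0.2] gap 85.3 q5,6 [-0.    0.03] t 4.8
```

```bash
python3 -m crank '[[[0,-0.0005,-0.02,0,0,0.016,0],[0,0,-0.02,0,0,0,0],[0,0,-0.02,0,0,0,0],[0,0,-0.015,0,0,0,0],[0,0,-0.01,0,0,0,0],[0,0,-0.006,0,0,0,0],[0,0,0,0,0,0,0],[0,0,0,0,0,0,60],[0,0,0,0,0,0,90],[0,0,0,0,0,0,255],[0,0,0,0,0,0,255],[0,0,0,0,0,0,255]]]' 60
python3 -m crank '[[[0,0,0,0,0,0,255],[0,0,0,0,0,0,255],[0,0,0,0,0,0,255],[0,0,0,0,0,0,255],[0,0,0,0,0,0,255]]]'
python3 st.py
python3 -m crank '[[[0,0,0.005,0,0,0,255],[0,0,0.01,0,0,0,255],[0,0,0.02,0,0,0,255],[0,0,0.03,0,0,0,255],[0,0,0.03,0,0,0,255],[0,0,0,0,0,0,255],[0,0,0,0,0,0,255]]]'
python3 - <<'E'
from st import *
cv2.imwrite("pics/w3.png",cv2.cvtColor(grab_frame("wrist"),cv2.COLOR_RGB2BGR))
E
```

```text
t: 5.78
eef_pos: [0.43, 0.0753, 0.0415]
eef_rot: [-0.007, 1.0, -0.0, 0.002]
force: [-1.4, 0.1, 7.3]
finger_gap: 0.445
t: 6.2
eef_pos: [0.43, 0.0753, 0.0415]
eef_rot: [-0.007, 1.0, -0.0, 0.002]
force: [-1.3, -0.1, 6.6]
finger_gap: 0.445
pos [0.43   0.0753 0.0415] psi -179.16 toolz [ 3.6e-03 -5.0e-04 -1.0e+00] F [-1.3 -0.1  6.6] gap 37.8 q5,6 [-0.    0.01] t 6.2
t: 6.78
eef_pos: [0.4311, 0.0753, 0.1373]
eef_rot: [-0.007, 1.0, -0.0, 0.003]
force: [-0.3, 0.2, -1.1]
finger_gap: 0.445
pos [0.4311 0.0753 0.1373] psi -179.15 toolz [ 6.5e-03 -4.0e-04 -1.0e+00] F [-0.3  0.2 -1.1] gap 37.8 q5,6 [-0.    0.01] t 6.8
```

View pics/w3.png

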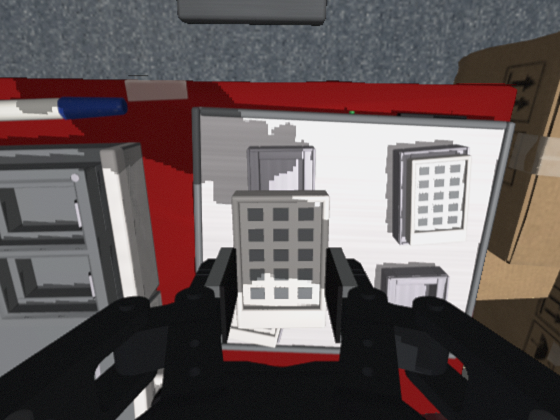

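Block B is held, with its far edge at row 193, its near edge around row 330 and its sides at columns 234 and 329. Its mould (upper, at 281,170) stayed on the plate. I'll compute the block's offset in the grip.

```bash
cat >> h.py <<'E'
def held(rows,u,s=None,w=None):  # cassette top edge rows -> tool x
    s=s or ctrl.get_state(); w=w or camera_info("wrist"); T=R.from_quat(s["eef_rot"])
    return [T.inv().apply(pt(w,u,r,s["eef_pos"][2]+.0065)-s["eef_pos"]).round(4) for r in rows]
E
python3 - <<'E'
from h import *
for u,v in ((234,193),(329,193),(232,328),(331,328)): print(held([v],u))
im=cv2.imread("pics/w3.png"); g=im[170:350,280].mean(1).astype(int); print(list(zip(range(170,350,2),g[::2])))
E
```

```text
[array([ 0.0338, -0.019 , -0.0066])]
[array([ 0.0338,  0.0192, -0.0066])]
[array([-0.029 , -0.0222, -0.0064])]
[array([-0.0289,  0.0225, -0.0064])]
[(170, np.int64(119)), (172, np.int64(122)), (174, np.int64(220)), (176, np.int64(225)), (178, np.int64(222)), (180, np.int64(222)), (182, np.int64(222)), (184, np.int64(223)), (186, np.int64(222)), (188, np.int64(223)), (190, np.int64(140)), (192, np.int64(84)), (194, np.int64(87)), (196, np.int64(125)), (198, np.int64(151)), (200, np.int64(135)), (202, np.int64(119)), (204, np.int64(142)), (206, np.int64(143)), (208, np.int64(85)), (210, np.int64(76)), (212, np.int64(77)), (214, np.int64(76)), (216, np.int64(78)), (218, np.int64(76)), (220, np.int64(92)), (222, np.int64(143)), (224, np.int64(143)), (226, np.int64(142)), (228, np.int64(123)), (230, np.int64(73)), (232, np.int64(75)), (234, np.int64(75)), (236, np.int64(75)), (238, np.int64(75)), (240, np.int64(78)), (242, np.int64(137)), (244, np.int64(141)), (246, np.int64(140)), (248, np.int64(139)), (250, np.int64(71)), (252, np.int64(74)), (254, np.int64(75)), (256, np.int64(76)), (2
[... 300 characters left out ...]
286, np.int64(209)), (288, np.int64(135)), (290, np.int64(138)), (292, np.int64(137)), (294, np.int64(135)), (296, np.int64(135)), (298, np.int64(145)), (300, np.int64(238)), (302, np.int64(237)), (304, np.int64(237)), (306, np.int64(126)), (308, np.int64(99)), (310, np.int64(208)), (312, np.int64(239)), (314, np.int64(238)), (316, np.int64(237)), (318, np.int64(237)), (320, np.int64(237)), (322, np.int64(236)), (324, np.int64(235)), (326, np.int64(235)), (328, np.int64(179)), (330, np.int64(144)), (332, np.int64(160)), (334, np.int64(185)), (336, np.int64(193)), (338, np.int64(196)), (340, np.int64(219)), (342, np.int64(225)), (344, np.int64(186)), (346, np.int64(83)), (348, np.int64(124))]
```

```bash
python3 -m crank '[[[0.0048,-0.0138,0,0,0.0065,-0.119,255],[0.0048,-0.0138,0,0,0,-0.119,255],[0.0048,-0.0138,0,0,0,-0.119,255],[0.0048,-0.0138,0,0,0,-0.119,255],[0.0048,-0.0138,0,0,0,-0.119,255],[0.0048,-0.0138,0,0,0,-0.119,255],[0.0048,-0.0138,0,0,0,-0.119,255],[0.0048,-0.0138,0,0,0,-0.119,255],[0.0048,-0.0138,0,0,0,-0.119,255],[0.0048,-0.0138,0,0,0,-0.119,255],[0.0048,-0.0138,0,0,0,-0.119,255],[0.0042,-0.014,0,0,0,-0.119,255]]]'
python3 -m crank '[[[0,0,-0.01,0,0,-0.119,255],[0,0,-0.015,0,0,0,255],[0,0,0,0,0,0,255],[0,0,0,0,0,0,255]]]'
python3 - <<'E'
from st import *
im=cv2.cvtColor(grab_frame("wrist"),cv2.COLOR_RGB2BGR); w=camera_info("wrist")
cv2.imwrite("pics/w4.png",im)
E
```

```text
t: 7.83
eef_pos: [0.4849, -0.0908, 0.1334]
eef_rot: [0.652, 0.759, 0.001, -0.004]
force: [0.4, 0.4, -0.1]
finger_gap: 0.443
t: 8.17
eef_pos: [0.4838, -0.0898, 0.1083]
eef_rot: [0.693, 0.721, 0.0, -0.004]
force: [0.9, 0.1, -0.6]
finger_gap: 0.44
pos [ 0.4838 -0.0898  0.1083] psi 92.23 toolz [-0.0062  0.0065 -1.    ] F [ 0.9  0.1 -0.6] gap 37.4 q5,6 [0.   1.22] t 8.2
```

View pics/w4.png

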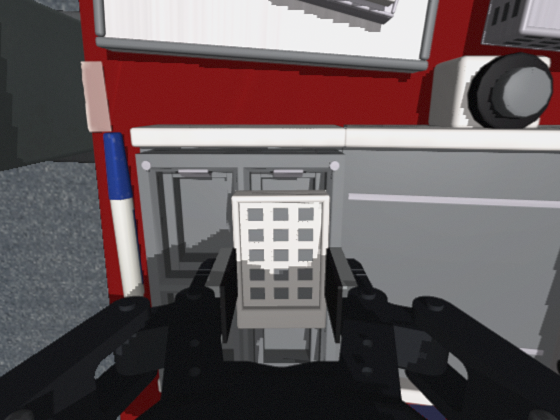

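Block B hovers over the front-left nest. The carrier's left corner dots are at (146,166) and (335,166), and the block's edges are at columns 233 to 329.

```bash
python3 - <<'E'
from h import *
w=camera_info("wrist"); g=cv2.cvtColor(cv2.imread("pics/w4.png"),cv2.COLOR_BGR2GRAY)
for u,v in ((146,166),(335,166)):
    sub=g[v-8:v+9,u-8:u+9].astype(float); m=sub>195; ys,xs=np.nonzero(m); c=(u-8+xs.mean(),v-8+ys.mean()); print(c,m.sum(),pt(w,*c,.063).round(4))
for r in ((233,198),(329,198),(281,198),(281,306)): print(held([r[1]],r[0]))
print(g[180:205,281],g[300:335,281])
E
```

```text
(np.float64(145.72727272727272), np.float64(163.36363636363637)) 11 [ 0.4102 -0.0549  0.063 ]
(np.float64(334.4), np.float64(165.4)) 50 [ 0.5133 -0.0519  0.063 ]
[array([ 0.0321, -0.0185, -0.0062])]
[array([ 0.0322,  0.0204, -0.0064])]
[array([ 0.0322,  0.0009, -0.0063])]
[array([-0.0171,  0.001 , -0.0066])]
[133 143 142 142 143 142 142 142 142 141 115 108 114 107 112 152 217 238
 240 240 231 199 163 229 240] [139 139 138 139 139 128  98  85  90 111 126 135 138 137 138 138 137 138
 137 137 137 136 136 137 136 136 136 134 125 128 130 131 131 130 128]
```

```bash
python3 -m crank '[[[0.0042,-0.0005,-0.01,-0.0065,-0.0062,0,255],[0,0,-0.01,0,0,0,255],[0,0,-0.01,0,0,0,255],[0,0,0,0,0,0,255],[0,0,0,0,0,0,255]]]'
python3 st.py
python3 -m crank '[[[0,0,-0.004,0,0,0,255],[0,0,-0.003,0,0,0,255],[0,0,-0.003,0,0,0,255],[0,0,0,0,0,0,255]]]'
python3 st.py
```

```text
t: 8.63
eef_pos: [0.4893, -0.0906, 0.0796]
eef_rot: [0.693, 0.721, 0.001, 0.001]
force: [0.5, 0.4, -1.2]
finger_gap: 0.441
pos [ 0.4893 -0.0906  0.0796] psi 92.23 toolz [ 2.9e-03 -9.0e-04 -1.0e+00] F [ 0.5  0.4 -1.2] gap 37.5 q5,6 [0.   1.22] t 8.6
t: 8.97
eef_pos: [0.4906, -0.0911, 0.0704]
eef_rot: [0.693, 0.721, 0.001, 0.003]
force: [1.0, -0.7, -0.1]
finger_gap: 0.439
pos [ 0.4906 -0.0911  0.0704] psi 92.21 toolz [ 0.0057 -0.0018 -1.    ] F [ 1.  -0.7 -0.1] gap 37.3 q5,6 [0.   1.22] t 9.0
```

```bash
for i in 1 2; do python3 -m crank '[[[0,0,0,0,0,0,255],[0,0,0,0,0,0,255],[0,0,0,0,0,0,255],[0,0,0,0,0,0,255]]]' >/dev/null; python3 st.py; done
```

```text
pos [ 0.4904 -0.0911  0.0704] psi 92.22 toolz [ 0.0054 -0.0017 -1.    ] F [-0.4  0.4 -0.3] gap 37.6 q5,6 [0.   1.22] t 9.3
pos [ 0.4904 -0.0911  0.0704] psi 92.21 toolz [ 0.0053 -0.0017 -1.    ] F [ 0.5 -0.   0.6] gap 37.3 q5,6 [-0.    1.22] t 9.6
```

```bash
python3 -m crank '[[[-0.0022,0.0006,-0.002,0.0017,0.0053,0,255],[0,0,-0.002,0,0,0,255],[0,0,0,0,0,0,255],[0,0,0,0,0,0,255]]]'>/dev/null; python3 st.py
python3 -m crank '[[[0,0,-0.002,0,0,0,255],[0,0,0,0,0,0,255],[0,0,0,0,0,0,255]]]'>/dev/null; python3 st.py
```

```text
pos [ 0.4896 -0.091   0.0691] psi 92.22 toolz [ 0.0035 -0.0012 -1.    ] F [-4.6  1.6 19.8] gap 37.2 q5,6 [-0.    1.22] t 10.0
pos [ 0.4897 -0.091   0.0687] psi 92.23 toolz [ 0.0043 -0.0017 -1.    ] F [-9.7  2.6 34.2] gap 37.7 q5,6 [-0.    1.22] t 10.2
```

```bash
python3 -m crank '[[[0,0,0.005,0,0,0,255],[-0.002,0,0,0,0.003,0,255],[0,0,0,0,0,0,255]]]'>/dev/null; python3 st.py
python3 -m crank '[[[0,0,-0.004,0,0,0,255],[0,0,0,0,0,0,255]]]'>/dev/null; python3 st.py
python3 - <<'E'
from st import *
cv2.imwrite("pics/w5.png",cv2.cvtColor(grab_frame("wrist"),cv2.COLOR_RGB2BGR))
E
```

```text
pos [ 0.4858 -0.0904  0.0692] psi 92.22 toolz [-3.6e-03  1.0e-04 -1.0e+00] F [ 0.9 -0.3  2.5] gap 37.5 q5,6 [-0.    1.22] t 10.5
pos [ 0.4857 -0.0905  0.0642] psi 92.2 toolz [-0.0042  0.     -1.    ] F [0.3 0.1 1. ] gap 37.2 q5,6 [-0.    1.22] t 10.6
pos [ 0.4857 -0.0905  0.0642] psi 92.2 toolz [-0.0042  0.     -1.    ] F [0.3 0.1 1. ] gap 37.2 q5,6 [-0.    1.22] t 10.6
```

View pics/w5.png

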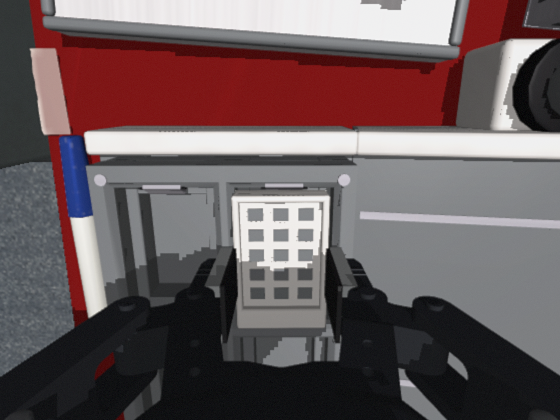

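The block has dropped into the pocket: z is 0.0642 with no force, and it looks centred. I'll lower it until it rests on the spring, release it, and press it home with closed fingers.

```bash
for i in 1 2 3; do python3 -m crank '[[[0,0,-0.0015,0,0,0,255],[0,0,0,0,0,0,255]]]'>/dev/null; python3 st.py; done
```

```text
pos [ 0.4859 -0.0906  0.0633] psi 92.2 toolz [-4.e-03 -2.e-04 -1.e+00] F [ 0.2 -1.8  0.4] gap 37.5 q5,6 [-0.    1.22] t 10.8
pos [ 0.4861 -0.0907  0.0622] psi 92.21 toolz [-3.3e-03 -4.0e-04 -1.0e+00] F [ 0.3 -1.3  1.8] gap 37.1 q5,6 [-0.    1.22] t 11.0
pos [ 0.4862 -0.0907  0.0619] psi 92.22 toolz [-2.6e-03 -6.0e-04 -1.0e+00] F [-2.5  0.  11.5] gap 37.6 q5,6 [-0.    1.22] t 11.2
```

```bash
python3 -m crank '[[[0,0,0.001,0,0,0,60],[0,0,0,0,0,0,60],[0,0,0,0,0,0,60],[0,0,0,0,0,0,60],[0,0,0.015,0,0,0,60],[0,0,0.02,0,0,0,60],[0.001,0.001,0.01,0,0,0,255],[0,0,0,0,0,0,255],[0,0,0,0,0,0,255],[0,0,0,0,0,0,255],[0,0,0,0,0,0,255],[0,0,0,0,0,0,255]]]'>/dev/null; python3 st.py
python3 -m crank '[[[0,0,0,0,0,0,255],[0,0,-0.015,0,0,0,255],[0,0,-0.015,0,0,0,255],[0,0,0,0,0,0,255]]]'>/dev/null; python3 st.py
for i in 1 2 3; do python3 -m crank '[[[0,0,-0.0025,0,0,0,255],[0,0,0,0,0,0,255]]]'>/dev/null; python3 st.py; done
```

```text
pos [ 0.4862 -0.0892  0.1058] psi 92.21 toolz [-5.1e-03  7.0e-04 -1.0e+00] F [-1.  -0.2  0. ] gap 0.2 q5,6 [-0.    1.22] t 12.2
pos [ 0.4849 -0.0888  0.0742] psi 92.21 toolz [-0.0078  0.0016 -1.    ] F [-0.4 -0.   0.1] gap 0.1 q5,6 [-0.    1.22] t 12.5
pos [ 0.4869 -0.0894  0.0743] psi 92.21 toolz [-3.7e-03  3.0e-04 -1.0e+00] F [ 0.1 -0.2 -0.5] gap -0.3 q5,6 [-0.    1.22] t 12.7
pos [ 0.4875 -0.0896  0.0722] psi 92.21 toolz [-2.3e-03 -2.0e-04 -1.0e+00] F [-0.4  1.  -0.5] gap 0.0 q5,6 [-0.    1.22] t 12.8
pos [ 0.4872 -0.0895  0.0694] psi 92.22 toolz [-0.0028 -0.     -1.    ] F [-0.2  0.9  0.1] gap -0.1 q5,6 [-0.    1.22] t 13.0
```

```bash
for i in 1 2 3 4; do python3 -m crank '[[[0,0,-0.002,0,0,0,255],[0,0,0,0,0,0,255]]]'>/dev/null; python3 st.py; done
```

```text
pos [ 0.4871 -0.0894  0.0672] psi 92.22 toolz [-3.1e-03  1.0e-04 -1.0e+00] F [ 0.2  0.5 -0.8] gap 0.0 q5,6 [-0.    1.22] t 13.2
pos [ 0.4872 -0.0894  0.0652] psi 92.22 toolz [-3.1e-03  2.0e-04 -1.0e+00] F [-0.2  0.6 -0.8] gap -0.1 q5,6 [-0.    1.22] t 13.3
pos [ 0.4871 -0.0894  0.0631] psi 92.22 toolz [-3.2e-03  1.0e-04 -1.0e+00] F [0.4 0.5 0.9] gap -0.1 q5,6 [-0.    1.22] t 13.5
pos [ 0.4872 -0.0895  0.063 ] psi 92.22 toolz [-2.5e-03 -3.0e-04 -1.0e+00] F [-4.8  2.1 15.3] gap -0.1 q5,6 [-0.    1.22] t 13.7
```

```bash
python3 -m crank '[[[0,0,-0.002,0,0,0,255],[0,0,0,0,0,0,255],[0,0,0,0,0,0,255]]]'>/dev/null; python3 st.py
python3 -m crank '[[[0,0,0.02,0,0,0,0],[0,0,0.03,0,0,0,0],[0,0,0.03,0,0,0,0],[0,0.03,0.02,0,0,0,0],[0,0.03,0.01,0,0,0,0],[0,0,0,0,0,0,0],[0,0,0,0,0,0,0]]]'>/dev/null
python3 - <<'E'
from st import *
import pickle
im=grab_frame("wrist"); pickle.dump((ctrl.get_state(),camera_info("wrist"),im),open("w6.pkl","wb"))
cv2.imwrite("pics/w6.png",cv2.cvtColor(im,cv2.COLOR_RGB2BGR))
E
```

```text
pos [ 0.4874 -0.0895  0.0629] psi 92.23 toolz [-1.4e-03 -7.0e-04 -1.0e+00] F [-10.6   3.2  32. ] gap -0.0 q5,6 [-0.    1.22] t 13.9
pos [ 0.4875 -0.0286  0.1699] psi 92.36 toolz [-1.7e-03 -6.0e-04 -1.0e+00] F [0.  0.2 0.3] gap 82.6 q5,6 [-0.    1.34] t 14.5
```

View pics/w6.png

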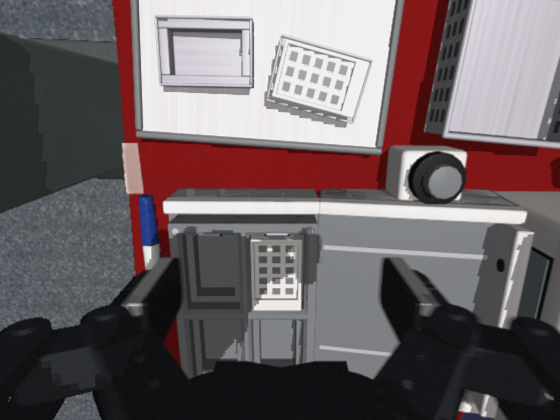

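Block B sits flush in the front-left nest, with the spring at its end. Next is block C (the tilted one).

```bash
python3 -m crank '[[[0.0023,0.0079,-0.006,0,0,0.1205,0],[0.0023,0.0079,-0.006,0,0,0.1205,0],[0.0023,0.0079,-0.006,0,0,0.1205,0],[0.0023,0.0079,-0.006,0,0,0.1205,0],[0.0023,0.0079,-0.006,0,0,0.1205,0],[0.0023,0.0079,-0.006,0,0,0.1205,0],[0.0023,0.0079,-0.006,0,0,0.1205,0],[0.0023,0.0079,-0.006,0,0,0.1205,0],[0.0023,0.0079,-0.006,0,0,0.1205,0],[0.0023,0.0079,-0.006,0,0,0.1205,0],[0.0023,0.0084,-0.01,0,0,0.1205,0],[0,0,-0.02,0,0,0,0]]]'>/dev/null
python3 -m crank '[[[0,0,0,0,0,0,0],[0,0,0,0,0,0,0],[0,0,0,0,0,0,0]]]'>/dev/null; python3 st.py
python3 - <<'E'
from h import *
import pickle
im=grab_frame("wrist"); pickle.dump((ctrl.get_state(),camera_info("wrist"),im),open("w7.pkl","wb"))
w=camera_info("wrist");g=cv2.cvtColor(im,cv2.COLOR_RGB2GRAY)
cv2.imwrite("pics/w7.png",cv2.cvtColor(im,cv2.COLOR_RGB2BGR))
print(px(w,[.5129,.0588,.048]))
th=cv2.adaptiveThreshold(g,255,0,1,31,25); n,l,stt,c=cv2.connectedComponentsWithStats(th)
k=[i for i in range(1,n) if 60<stt[i,4]<500 and .6<stt[i,2]/stt[i,3]<1.6]
P=np.array([pt(w,*c[i],.048)[:2] for i in k]); d=np.linalg.norm(P-[.5129,.0588],axis=1); P=P[d<.03]
print(len(P)); r=cv2.minAreaRect(P.astype(np.float32)*1000); print(r)
E
```

```text
pos [0.5121 0.0572 0.0792] psi 168.08 toolz [-0.0021 -0.0033 -1.    ] F [-0.  -0.8  0.7] gap 85.1 q5,6 [-0.   0.2] t 15.8
[283.83091214 236.93184365]
15
((508.9757995605469, 60.06640625), (21.215482711791992, 36.51130676269531), 77.822265625)
```

```bash
python3 -m crank '[[[0.0007,0.0019,-0.01,0.0033,-0.0021,0,0],[0,0,-0.015,0,0,0,0],[0,0,-0.01,0,0,0,0],[0,0,-0.003,0,0,0,0],[0,0,0,0,0,0,0],[0,0,0,0,0,0,60],[0,0,0,0,0,0,90],[0,0,0,0,0,0,255],[0,0,0,0,0,0,255],[0,0,0,0,0,0,255],[0,0,0,0,0,0,255],[0,0,0,0,0,0,255]]]'; python3 st.py
python3 -m crank '[[[0,0,0.005,0,0,0,255],[0,0,0.01,0,0,0,255],[0,0,0.02,0,0,0,255],[0,0,0.03,0,0,0,255],[0,0,0,0,0,0,255],[0,0,0,0,0,0,255]]]'>/dev/null
cat > hm.py <<'E'
from st import *
im=grab_frame("wrist"); cv2.imwrite("pics/last.png",cv2.cvtColor(im,cv2.COLOR_RGB2BGR))
g=cv2.cvtColor(im,cv2.COLOR_RGB2GRAY)
s=ctrl.get_state(); w=camera_info("wrist"); T=R.from_quat(s["eef_rot"])
th=cv2.adaptiveThreshold(g,255,0,1,31,25); n,l,stt,c=cv2.connectedComponentsWithStats(th)
k=[i for i in range(1,n) if 60<stt[i,4]<500 and .6<stt[i,2]/stt[i,3]<1.6]
P=np.array([T.inv().apply(pt(w,*c[i],s["eef_pos"][2]+.0065)-s["eef_pos"])[:2] for i in k])
P=P[np.linalg.norm(P-[.004,0],axis=1)<.026]; print("held holes",len(P),cv2.minAreaRect(P.astype(np.float32)*1000))
E
python3 hm.py
```

```text
t: 16.87
eef_pos: [0.5138, 0.0598, 0.0424]
eef_rot: [0.103, 0.995, 0.0, 0.001]
force: [-1.6, 0.6, 5.7]
finger_gap: 0.44
pos [0.5138 0.0598 0.0424] psi 168.16 toolz [ 2.9e-03  1.0e-04 -1.0e+00] F [-1.6  0.6  5.7] gap 37.4 q5,6 [0.  0.2] t 16.9
pos [0.5152 0.0599 0.1088] psi 168.16 toolz [ 6.4e-03  2.0e-04 -1.0e+00] F [-0.8  0.7 -1.6] gap 37.1 q5,6 [0.  0.2] t 17.4
held holes 15 ((6.326923370361328, -0.06013679504394531), (36.31287384033203, 20.542617797851562), 0.16345438361167908)
```

```bash
python3 -m crank '[[[-0.0022,-0.0188,0,0,0,-0.1105,255],[-0.0022,-0.0188,0,0,0,-0.1105,255],[-0.0022,-0.0188,0,0,0,-0.1105,255],[-0.0022,-0.0188,0,0,0,-0.1105,255],[-0.0022,-0.0188,0,0,0,-0.1105,255],[-0.0022,-0.0188,0,0,0,-0.1105,255],[-0.0022,-0.0188,0,0,0,-0.1105,255],[-0.0022,-0.0188,0,0,0,-0.1105,255],[-0.0022,-0.0188,0,0,0,-0.1105,255],[-0.0022,-0.0188,0,0,0,-0.1105,255],[-0.0022,-0.0188,0,0,0,-0.1105,255],[-0.0022,-0.0188,0,0,0,-0.1105,255]]]' >/dev/null
python3 -m crank '[[[0,0,-0.01,0,0,0,255],[0,0,-0.01,0,0,0,255],[0,0,0,0,0,0,255],[0,0,0,0,0,0,255],[0,0,0,0,0,0,255]]]'>/dev/null
python3 hm.py
```

```text
pos [ 0.4861 -0.1645  0.0857] psi 92.3 toolz [-1.1e-03 -1.0e-04 -1.0e+00] F [ 0.4  1.  -0.3] gap 37.0 q5,6 [-0.    1.08] t 18.8
held holes 15 ((6.8031511306762695, 0.8149433135986328), (36.19253158569336, 20.59786033630371), 0.32709911465644836)
```

```bash
python3 -m crank '[[[0.003,-0.0012,-0.008,0,0,0,255],[0,0,-0.007,0,0,0,255],[0,0,0,0,0,0,255],[0,0,0,0,0,0,255]]]'>/dev/null; python3 st.py
python3 -m crank '[[[0,0,-0.002,0,0,0,255],[0,0,0,0,0,0,255]]]'>/dev/null; python3 st.py
```

```text
pos [ 0.4895 -0.1667  0.0708] psi 92.21 toolz [-3.e-04 -8.e-04 -1.e+00] F [ 0.2  0.4 -0.7] gap 37.3 q5,6 [-0.    1.08] t 19.2
pos [ 0.4898 -0.1666  0.0698] psi 92.2 toolz [ 9.e-04 -6.e-04 -1.e+00] F [-1.5  1.3  6. ] gap 37.4 q5,6 [-0.    1.08] t 19.4
```

```bash
python3 -m crank '[[[-0.001,0.001,0.003,0,0,0,255],[-0.0005,0,0,0,0,0,255],[0,0,-0.003,0,0,0,255],[0,0,0,0,0,0,255]]]'>/dev/null; python3 st.py
python3 -m crank '[[[0,0,-0.002,0,0,0,255],[0,0,0,0,0,0,255]]]'>/dev/null; python3 st.py
```

```text
pos [ 0.4885 -0.166   0.0691] psi 92.19 toolz [ 0.0012 -0.0012 -1.    ] F [ 1.3 -0.5 -1. ] gap 37.3 q5,6 [-0.    1.08] t 19.7
pos [ 0.4884 -0.1658  0.0671] psi 92.19 toolz [ 9.e-04 -6.e-04 -1.e+00] F [0.9 0.7 0.6] gap 37.3 q5,6 [-0.    1.08] t 19.9
```

```bash
for i in 1 2 3 ; do python3 -m crank '[[[0,0,-0.0015,0,0,0,255],[0,0,0,0,0,0,255]]]'>/dev/null; python3 st.py; done
```

```text
pos [ 0.4884 -0.1657  0.0657] psi 92.19 toolz [ 8.e-04 -6.e-04 -1.e+00] F [1. 1. 1.] gap 37.3 q5,6 [-0.    1.08] t 20.1
pos [ 0.4884 -0.1657  0.0642] psi 92.2 toolz [ 9.e-04 -7.e-04 -1.e+00] F [0.5 1.8 1.2] gap 37.7 q5,6 [-0.    1.08] t 20.2
pos [ 0.4883 -0.1657  0.0627] psi 92.19 toolz [ 8.e-04 -7.e-04 -1.e+00] F [1.3 2.9 2. ] gap 37.4 q5,6 [-0.    1.08] t 20.4
```

```bash
python3 -m crank '[[[0,0,0,0,0,0,60],[0,0,0,0,0,0,60],[0,0,0,0,0,0,60],[0,0,0,0,0,0,60],[0,0,0.015,0,0,0,60],[0,0,0.02,0,0,0,60],[0,0.0015,0,0,0,0,255],[0,0,0,0,0,0,255],[0,0,0,0,0,0,255],[0,0,0,0,0,0,255],[0,0,0,0,0,0,255],[0,0,0,0,0,0,255]]]'>/dev/null
python3 -m crank '[[[0,0,0,0,0,0,255],[0,0,-0.01,0,0,0,255],[0,0,-0.01,0,0,0,255],[0,0,0,0,0,0,255]]]'>/dev/null; python3 st.py
for i in 1 2 3 4; do python3 -m crank '[[[0,0,-0.002,0,0,0,255],[0,0,-0.001,0,0,0,255]]]'>/dev/null; python3 st.py; done
```

```text
pos [ 0.4865 -0.1636  0.0752] psi 92.18 toolz [-3.1e-03  6.0e-04 -1.0e+00] F [-0.2  0.5  0.3] gap 0.1 q5,6 [-0.    1.09] t 21.7
pos [ 0.4879 -0.1643  0.0742] psi 92.19 toolz [-3.e-04 -8.e-04 -1.e+00] F [ 0.7  0.7 -0. ] gap 0.2 q5,6 [-0.    1.09] t 21.9
pos [ 0.4884 -0.1645  0.0718] psi 92.19 toolz [ 8.0e-04 -1.2e-03 -1.0e+00] F [-0.6  0.4 -0.1] gap -0.0 q5,6 [-0.    1.09] t 22.1
pos [ 0.4883 -0.1645  0.0688] psi 92.19 toolz [ 8.0e-04 -1.3e-03 -1.0e+00] F [ 0.9  0.4 -0.3] gap 0.1 q5,6 [-0.    1.09] t 22.2
pos [ 0.4885 -0.1646  0.0659] psi 92.18 toolz [ 0.0011 -0.0014 -1.    ] F [-1.1  0.2  2.9] gap 0.0 q5,6 [-0.    1.09] t 22.4
```

```bash
for i in 1 2 3; do python3 -m crank '[[[0,0,-0.002,0,0,0,255],[0,0,0,0,0,0,255]]]'>/dev/null; python3 st.py; done
```

```text
pos [ 0.4881 -0.1644  0.0636] psi 92.18 toolz [ 4.0e-04 -1.1e-03 -1.0e+00] F [-0.1 -0.   0.1] gap 0.2 q5,6 [-0.    1.09] t 22.6
pos [ 0.4883 -0.1645  0.063 ] psi 92.19 toolz [ 0.0011 -0.0016 -1.    ] F [-3.5  1.6 11. ] gap 0.3 q5,6 [-0.    1.09] t 22.7
pos [ 0.4884 -0.1645  0.0629] psi 92.19 toolz [ 0.0019 -0.0021 -1.    ] F [-8.9  4.6 25.9] gap -0.1 q5,6 [-0.    1.09] t 22.9
```

It snapped home, with the force dropping and then the stop at 0.063. Now block A.

```bash
python3 -m crank '[[[0,0,0.03,0,0,0,0],[0,0.01,0.03,0,0,0.03,0],[-0.0043,0.0249,0.01,0,0,0.1163,0],[-0.0043,0.0249,0,0,0,0.1163,0],[-0.0043,0.0249,0,0,0,0.1163,0],[-0.0043,0.0249,0,0,0,0.1163,0],[-0.0043,0.0249,0,0,0,0.1163,0],[-0.0043,0.0249,0,0,0,0.1163,0],[-0.0043,0.0249,0,0,0,0.1163,0],[-0.0043,0.0249,0,0,0,0.1163,0],[-0.0043,0.0249,0,0,0,0.1163,0],[-0.0043,0.0249,0,0,0,0.1163,0]]]'>/dev/null
python3 -m crank '[[[-0.0043,0.0249,-0.01,0,0,0.1163,0],[-0.0043,0.0249,-0.02,0,0,0.1163,0],[-0.0043,0.0249,-0.02,0,0,0.1163,0],[-0.0043,0.0145,0,0,0,0.0863,0],[0,0,0,0,0,0,0],[0,0,0,0,0,0,0],[0,0,0,0,0,0,0],[0,0,0,0,0,0,0]]]'>/dev/null
python3 - <<'E'
from st import *
im=grab_frame("wrist")
w=camera_info("wrist");g=cv2.cvtColor(im,cv2.COLOR_RGB2GRAY)
cv2.imwrite("pics/w8.png",cv2.cvtColor(im,cv2.COLOR_RGB2BGR))
th=cv2.adaptiveThreshold(g,255,0,1,31,25); n,l,stt,c=cv2.connectedComponentsWithStats(th)
k=[i for i in range(1,n) if 60<stt[i,4]<500 and .6<stt[i,2]/stt[i,3]<1.6]
P=np.array([pt(w,*c[i],.048)[:2] for i in k]); P=P[np.linalg.norm(P-[.4235,.1832],axis=1)<.03]
print(len(P),cv2.minAreaRect(P.astype(np.float32)*1000))
E
```

```text
pos [0.4289 0.1831 0.0804] psi -174.65 toolz [ 2.4e-03  6.0e-04 -1.0e+00] F [ 0.3 -0.2 -1.5] gap 84.9 q5,6 [-0.    0.17] t 24.6
13 ((424.18634033203125, 184.33538818359375), (40.6771240234375, 20.903488159179688), 5.375658988952637)
```

```bash
python3 -m crank '[[[-0.001,0.0005,-0.01,0,0.002,0,0],[0,0,-0.015,0,0,0,0],[0,0,-0.01,0,0,0,0],[0,0,-0.0035,0,0,0,0],[0,0,0,0,0,0,0],[0,0,0,0,0,0,60],[0,0,0,0,0,0,90],[0,0,0,0,0,0,255],[0,0,0,0,0,0,255],[0,0,0,0,0,0,255],[0,0,0,0,0,0,255],[0,0,0,0,0,0,255]]]'>/dev/null; python3 st.py
python3 -m crank '[[[0,0,0.005,0,0,0,255],[0,0,0.01,0,0,0,255],[0,0,0.02,0,0,0,255],[0,0,0.03,0,0,0,255],[0,0,0,0,0,0,255],[0,0,0,0,0,0,255]]]'>/dev/null
python3 hm.py
```

```text
pos [0.4278 0.1845 0.0424] psi -174.52 toolz [ 9.e-04  1.e-03 -1.e+00] F [-1.3 -1.5  4.8] gap 37.2 q5,6 [0.   0.17] t 25.6
pos [0.4289 0.1848 0.1082] psi -174.52 toolz [ 0.0036  0.0018 -1.    ] F [ 0.8 -0.2 -1.4] gap 37.0 q5,6 [0.   0.17] t 26.1
held holes 15 ((6.323044776916504, -0.33451366424560547), (36.07996368408203, 20.733713150024414), 0.20765022933483124)
```

```bash
python3 -m crank '[[[0.0004,-0.0198,0,0,0,-0.1163,255],[0.0004,-0.0198,0,0,0,-0.1163,255],[0.0004,-0.0198,0,0,0,-0.1163,255],[0.0004,-0.0198,0,0,0,-0.1163,255],[0.0004,-0.0198,0,0,0,-0.1163,255],[0.0004,-0.0198,0,0,0,-0.1163,255],[0.0004,-0.0198,0,0,0,-0.1163,255],[0.0004,-0.0198,0,0,0,-0.1163,255],[0.0004,-0.0198,0,0,0,-0.1163,255],[0.0004,-0.0198,0,0,0,-0.1163,255],[0.0004,-0.0198,0,0,0,-0.1163,255],[0.0004,-0.0198,0,0,0,-0.1163,255]]]'
python3 -m crank '[[[0.0004,-0.0198,-0.01,0,0,-0.1163,255],[0,-0.0198,-0.01,0,0,-0.1163,255],[0,0,0,0,0,0,255],[0,0,0,0,0,0,255],[0,0,0,0,0,0,255]]]'>/dev/null
python3 hm.py
```

```text
t: 27.15
eef_pos: [0.4304, -0.0539, 0.105]
eef_rot: [0.607, 0.794, 0.0, -0.001]
force: [-0.2, 0.9, -0.3]
finger_gap: 0.439
pos [ 0.4312 -0.0922  0.0856] psi 92.26 toolz [-0.0014  0.0021 -1.    ] F [-0.5  0.6 -1.8] gap 37.4 q5,6 [0.   1.18] t 27.6
held holes 15 ((6.774942398071289, 0.8436346054077148), (20.66497802734375, 36.03859329223633), 89.99620819091797)
```

```bash
python3 -m crank '[[[0.0025,-0.0005,-0.008,0,0,0,255],[0,0,-0.007,0,0,0,255],[0,0,0,0,0,0,255],[0,0,0,0,0,0,255]]]'>/dev/null; python3 st.py
for i in 1 2; do python3 -m crank '[[[0,0,-0.0017,0,0,0,255],[0,0,0,0,0,0,255]]]'>/dev/null; python3 st.py; done
```

```text
pos [ 0.434  -0.0927  0.0706] psi 92.24 toolz [-0.001   0.0015 -1.    ] F [-0.6 -0.5 -1.3] gap 37.3 q5,6 [0.   1.18] t 27.9
pos [ 0.4347 -0.0933  0.0695] psi 92.21 toolz [ 6.e-04  9.e-04 -1.e+00] F [ 0.7  0.5 -0.6] gap 37.1 q5,6 [0.   1.18] t 28.1
pos [ 0.4347 -0.0934  0.0678] psi 92.19 toolz [ 7.e-04  9.e-04 -1.e+00] F [ 0.5 -0.4 -0.8] gap 37.2 q5,6 [0.   1.18] t 28.3
```

In on the first try. Lower, release and press.

```bash
python3 -m crank '[[[0,0,-0.002,0,0,0,255],[0,0,-0.0015,0,0,0,255],[0,0,-0.0015,0,0,0,255],[0,0,0,0,0,0,255]]]'>/dev/null; python3 st.py
python3 -m crank '[[[0,0,0,0,0,0,60],[0,0,0,0,0,0,60],[0,0,0,0,0,0,60],[0,0,0,0,0,0,60],[0,0,0.015,0,0,0,60],[0,0,0.02,0,0,0,60],[0,0.0015,0,0,0,0,255],[0,0,0,0,0,0,255],[0,0,0,0,0,0,255],[0,0,0,0,0,0,255],[0,0,0,0,0,0,255],[0,0,0,0,0,0,255]]]'>/dev/null
python3 -m crank '[[[0,0,0,0,0,0,255],[0,0,-0.01,0,0,0,255],[0,0,-0.012,0,0,0,255],[0,0,0,0,0,0,255]]]'>/dev/null; python3 st.py
for i in 1 2 3 ; do python3 -m crank '[[[0,0,-0.002,0,0,0,255],[0,0,-0.001,0,0,0,255]]]'>/dev/null; python3 st.py; done
```

```text
pos [ 0.4347 -0.0934  0.0627] psi 92.18 toolz [ 5.e-04  9.e-04 -1.e+00] F [-0. -0. -1.] gap 37.2 q5,6 [0.   1.18] t 28.6
pos [ 0.4332 -0.0914  0.0741] psi 92.18 toolz [-0.0025  0.002  -1.    ] F [0.2 0.3 0.2] gap 0.2 q5,6 [0.   1.18] t 29.9
pos [ 0.4347 -0.0919  0.073 ] psi 92.19 toolz [ 5.e-04  9.e-04 -1.e+00] F [-0.2 -1.3  0. ] gap -0.1 q5,6 [0.   1.18] t 30.1
pos [ 0.4351 -0.0921  0.0702] psi 92.19 toolz [ 1.4e-03  5.0e-04 -1.0e+00] F [-1.1  0.1  0.3] gap 0.0 q5,6 [0.   1.18] t 30.3
pos [ 0.4349 -0.092   0.067 ] psi 92.19 toolz [ 1.1e-03  6.0e-04 -1.0e+00] F [0.3 0.3 0.3] gap -0.3 q5,6 [0.   1.18] t 30.4
```

```bash
for i in 1 2 3 ; do python3 -m crank '[[[0,0,-0.002,0,0,0,255],[0,0,0,0,0,0,255]]]'>/dev/null; python3 st.py; done
```

```text
pos [ 0.4347 -0.0919  0.0647] psi 92.19 toolz [ 6.e-04  9.e-04 -1.e+00] F [-0.7 -0.8  0.1] gap 0.1 q5,6 [0.   1.18] t 30.6
pos [ 0.4349 -0.092   0.0631] psi 92.19 toolz [ 1.e-03  8.e-04 -1.e+00] F [-0.3  0.4  2.4] gap -0.1 q5,6 [0.   1.18] t 30.8
pos [ 0.435  -0.092   0.0629] psi 92.19 toolz [ 1.6e-03  4.0e-04 -1.0e+00] F [-5.9  2.7 22.5] gap -0.2 q5,6 [0.   1.18] t 30.9
```

```bash
python3 -m crank '[[[0,0,0.03,0,0,0,0],[0,0.03,0.03,0,0,0,0],[0.008,0.03,0.03,0,0,0,0],[0.008,0.03,0.02,0,0,0,0],[0.008,0.015,0,0,0,0,0],[0,0,0,0,0,0,0],[0,0,0,0,0,0,0],[0,0,0,0,0,0,0]]]'>/dev/null
python3 - <<'E'
from st import *
im=cv2.cvtColor(grab_frame("wrist"),cv2.COLOR_RGB2BGR)
t=cv2.cvtColor(grab_frame("scene"),cv2.COLOR_RGB2BGR)
a=cv2.resize(im[180:400,150:410],None,fx=1.5,fy=1.5,interpolation=3); b=cv2.resize(t[180:300,300:440],(400,330),interpolation=3)
cv2.imwrite("pics/v12.png",np.hstack([a,b]))
E
```

```text
pos [0.4575 0.0111 0.1685] psi 92.18 toolz [-1.3e-03  5.0e-04 -1.0e+00] F [-0.3 -0.1 -0.6] gap 84.8 q5,6 [0.   1.42] t 31.6
```

View pics/v12.png

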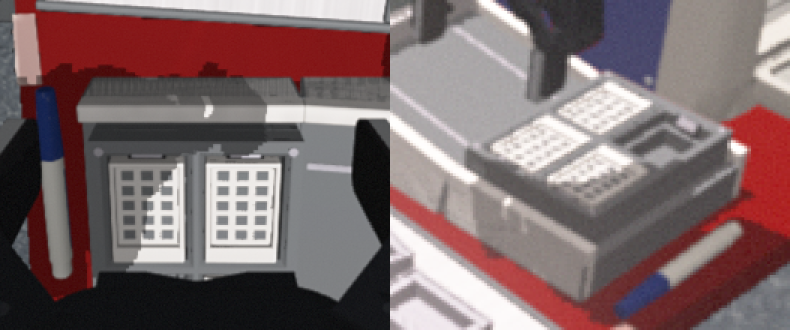

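All three blocks lie flush and the rear-right nest is empty. Now I'll go behind the carrier with closed fingers.

```bash
python3 -m crank '[[[-0.0138,-0.0237,0,0,0,0,255],[-0.0138,-0.0237,0,0,0,0,255],[-0.0138,-0.0237,0,0,0,0,255],[-0.0138,-0.0237,0,0,0,0,255],[-0.0138,-0.0237,0,0,0,0,255],[-0.0135,-0.0237,0,0,0,0,255],[0,0,-0.03,0,0,0,255],[0,0,-0.03,0,0,0,255],[0,0,-0.03,0,0,0,255],[0,0,-0.03,0,0,0,255],[0,0,0,0,0,0,255],[0,0,0,0,0,0,255]]]'>/dev/null; python3 st.py
python3 -m crank '[[[0.005,0,0,0,0,0,255],[0.004,0,0,0,0,0,255],[0.003,0,0,0,0,0,255],[0.003,0,0,0,0,0,255],[0,0,0,0,0,0,255]]]'>/dev/null; python3 st.py
```

```text
pos [ 0.3733 -0.1301  0.0482] psi 92.1 toolz [-0.0043  0.0034 -1.    ] F [ 0.1 -0.1  0.5] gap -0.1 q5,6 [0.   1.04] t 32.7
pos [ 0.3925 -0.1312  0.0503] psi 92.22 toolz [ 2.8e-03 -3.0e-04 -1.0e+00] F [ 0.5 -0.2  0.8] gap 0.3 q5,6 [0.   1.06] t 33.1
```

```bash
python3 -m crank '[[[0.004,0,0,0,0,0,255],[0.004,0.0002,0,0,0,0,255],[0.006,0.0002,0,0,0,0,255],[0.006,0.0002,0,0,0,0,255],[0.006,0.0002,0,0,0,0,255],[0.006,0.0002,0,0,0,0,255]]]'>/dev/null; python3 st.py
python3 -m crank '[[[0.006,0.0002,0,0,0,0,255],[0.006,0.0002,0,0,0,0,255],[0.006,0.0002,0,0,0,0,255],[0.006,0.0002,0,0,0,0,255],[0.006,0.0002,0,0,0,0,255],[0.006,0.0002,0,0,0,0,255],[0.006,0.0002,0,0,0,0,255],[0.006,0.0002,0,0,0,0,255]]]'>/dev/null; python3 st.py
```

```text
pos [ 0.4234 -0.1295  0.0491] psi 92.19 toolz [ 1.0e-04  1.2e-03 -1.0e+00] F [-3.  -1.1 -0.2] gap 0.1 q5,6 [0.   1.09] t 33.6
pos [ 0.4715 -0.1281  0.0493] psi 92.19 toolz [ 6.e-04  9.e-04 -1.e+00] F [-1.8 -0.2 -1.1] gap 0.2 q5,6 [0.   1.14] t 34.3
```

```bash
python3 -m crank '[[[0.006,0.0002,0.0004,0,0,0,255],[0.006,0.0002,0.0004,0,0,0,255],[0.006,0.0002,0.0004,0,0,0,255],[0.006,0.0002,0.0004,0,0,0,255],[0.006,0.0002,0.0005,0,0,0,255]]]'>/dev/null; python3 st.py
python3 -m crank '[[[0.005,0.0002,0.0007,0,0,0,255],[0.005,0.0002,0.0007,0,0,0,255],[0.005,0.0002,0.0007,0,0,0,255],[0,0,0,0,0,0,255]]]'>/dev/null; python3 st.py
```

```text
pos [ 0.5016 -0.1271  0.0515] psi 92.18 toolz [ 7.e-04  9.e-04 -1.e+00] F [-3.7 -0.4 -0.4] gap -0.1 q5,6 [0.   1.16] t 34.7
pos [ 0.5174 -0.1266  0.054 ] psi 92.21 toolz [ 2.3e-03  7.0e-04 -1.0e+00] F [-1.8  0.5  0.1] gap -0.1 q5,6 [0.   1.17] t 35.0
```

```bash
for i in 1 2 3 4; do python3 -m crank '[[[0.004,0.0002,0.0006,0,0,0,255],[0,0,0,0,0,0,255]]]'>/dev/null; python3 st.py; done
```

```text
pos [ 0.5205 -0.1264  0.0544] psi 92.19 toolz [ 1.2e-03  7.0e-04 -1.0e+00] F [-2.9 -0.1  1.5] gap 0.1 q5,6 [0.   1.18] t 35.2
pos [ 0.5243 -0.1261  0.055 ] psi 92.18 toolz [ 1.e-03  8.e-04 -1.e+00] F [-4.  -0.4  0.8] gap 0.1 q5,6 [0.   1.18] t 35.4
pos [ 0.5282 -0.126   0.0556] psi 92.19 toolz [ 1.1e-03  8.0e-04 -1.0e+00] F [-3.3 -0.1  2.4] gap -0.1 q5,6 [0.   1.18] t 35.5
pos [ 0.5314 -0.1254  0.056 ] psi 92.19 toolz [-5.0e-04  1.4e-03 -1.0e+00] F [-4.9  0.2  4.9] gap -0.1 q5,6 [0.   1.18] t 35.7
```

```bash
for i in 1 2 3 4; do python3 -m crank '[[[0.003,0.0001,0.0004,0,0,0,255],[0,0,0,0,0,0,255]]]'>/dev/null; python3 st.py; done
```

```text
pos [ 0.5322 -0.125   0.056 ] psi 92.18 toolz [-0.0045  0.0017 -1.    ] F [-9.8  1.1  7.8] gap -0.1 q5,6 [0.   1.19] t 35.9
pos [ 0.5324 -0.1249  0.056 ] psi 92.16 toolz [-0.0097  0.001  -1.    ] F [-15.5  -0.7  11.9] gap -0.2 q5,6 [-0.    1.19] t 36.0
pos [ 0.5326 -0.1249  0.056 ] psi 92.12 toolz [-1.500e-02  4.000e-04 -9.999e-01] F [-22.1  -1.3  14.5] gap -0.0 q5,6 [-0.    1.19] t 36.2
pos [ 0.5327 -0.1249  0.0559] psi 92.1 toolz [-2.020e-02 -2.000e-04 -9.998e-01] F [-27.5  -2.1  19.7] gap -0.1 q5,6 [-0.01  1.19] t 36.4
```

Against the stop, as the force climbs without any motion. I'll back off and triangulate the button.

```bash
python3 -m crank '[[[-0.015,0,0,0,0,0,255],[-0.01,0,0,0,0,0,255],[0,0,0.03,0,0.015,0,255],[0,0.01,0.03,0,0,0,255],[0,0.03,0.03,0,0,0,255],[0.01,0.03,0.02,0,0,0,255],[0.01,0.01,0,0,0,0,255],[0.01,0,0,0,0,0,255],[0,0,0,0,0,0,255],[0,0,0,0,0,0,255]]]'>/dev/null
python3 - <<'E'
from st import *
import pickle
s,w,im=pickle.load(open("w6.pkl","rb"))
im2=grab_frame("wrist"); w2=camera_info("wrist"); pickle.dump((ctrl.get_state(),w2,im2),open("w9.pkl","wb"))
cv2.imwrite("pics/w9.png",cv2.cvtColor(im2,cv2.COLOR_RGB2BGR))
t=camera_info("top"); sc=camera_info("scene")
R_=[ray(w,440,179),ray(t,286.2,213.5),ray(sc,284,224)]
def tri(rs):
    A=0;b=0
    for e,d in rs:
        d=d/np.linalg.norm(d); Q=np.eye(3)-np.outer(d,d); A=A+Q; b=b+Q@e
    return np.linalg.solve(A,b)
print(tri(R_),tri(R_[:2]),tri(R_[1:]), px(w2,tri(R_)))
E
```

```text
pos [ 0.55   -0.0457  0.1672] psi 92.21 toolz [-1.240e-02  9.000e-04 -9.999e-01] F [-1.1  0.5 -0.1] gap 0.1 q5,6 [-0.    1.34] t 37.2
[ 0.60641256 -0.01048831  0.05096721] [ 0.60633132 -0.00955147  0.05428157] [ 0.60580797 -0.01079222  0.05049818] [361.03909737 154.96554098]
```

View pics/w9.png

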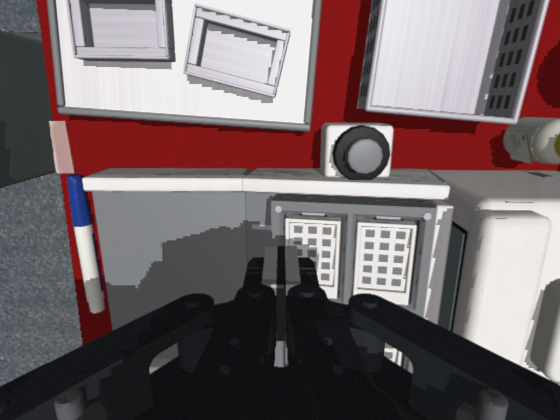

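The button centre is at (367,154), and the carrier's nose is right at the stop bar (col 432–440). I'll aim at x≈0.608, y≈-0.0105.

```bash
python3 -c "
from h import *
import pickle
s,w,im=pickle.load(open('w9.pkl','rb'));print(pt(w,367,154,.052))"
python3 -m crank '[[[0.0145,0.0088,0,0,-0.0124,0,255],[0.0145,0.0088,0,0,0,0,255],[0.0145,0.0088,0,0,0,0,255],[0.0145,0.0088,-0.02,0,0,0,255],[0,0,-0.03,0,0,0,255],[0,0,-0.03,0,0,0,255],[0,0,-0.01,0,0,0,255],[0,0,0,0,0,0,255],[0,0,0,0,0,0,255]]]'>/dev/null; python3 st.py
```

```text
[ 0.61047686 -0.00947473  0.052     ]
pos [ 0.6065 -0.0107  0.077 ] psi 92.16 toolz [-0.003   0.0013 -1.    ] F [-0.6  0.2  0.7] gap 0.1 q5,6 [0.   1.41] t 38.0
```

```bash
python3 -m crank '[[[0.0015,0,-0.01,0,0,0,255],[0,0,-0.008,0,0,0,255],[0,0,0,0,0,0,255]]]'>/dev/null; python3 st.py
for i in 1 2 3 4 5 6; do python3 -m crank '[[[0,0,-0.002,0,0,0,255],[0,0,0,0,0,0,255]]]'>/dev/null; python3 st.py; done
```

```text
pos [ 0.6096 -0.0109  0.0591] psi 92.17 toolz [ 5.e-04  6.e-04 -1.e+00] F [2.2 0.1 3.2] gap 0.1 q5,6 [0.   1.41] t 38.3
pos [ 0.6096 -0.0109  0.058 ] psi 92.18 toolz [ 6.e-04  4.e-04 -1.e+00] F [ 0.5 -0.6  4.1] gap 0.3 q5,6 [0.   1.41] t 38.4
pos [ 0.6096 -0.0109  0.0561] psi 92.18 toolz [ 6.e-04  3.e-04 -1.e+00] F [1.2 0.1 5.2] gap -0.1 q5,6 [0.   1.41] t 38.6
pos [ 0.6097 -0.0109  0.0559] psi 92.19 toolz [ 0.0015  0.     -1.    ] F [-1.6  0.2 15.6] gap 0.1 q5,6 [0.   1.41] t 38.8
pos [ 0.6098 -0.0109  0.0556] psi 92.19 toolz [ 2.4e-03 -2.0e-04 -1.0e+00] F [-7.  -0.1 26.4] gap -0.1 q5,6 [0.   1.41] t 38.9
pos [ 0.6099 -0.0109  0.0555] psi 92.19 toolz [ 3.4e-03 -4.0e-04 -1.0e+00] F [-11.6   0.7  37. ] gap 0.1 q5,6 [-0.    1.41] t 39.1
pos [ 0.61   -0.011   0.0553] psi 92.19 toolz [ 4.4e-03 -7.0e-04 -1.0e+00] F [-15.    0.6  47.1] gap 0.1 q5,6 [-0.    1.41] t 39.3
```

The button went fully down (5 N spring, then the hard stop) and I'll release it now. Next I'll look over the plate for the moulds.

```bash
python3 -m crank '[[[0,0,0.03,0,0,0,0],[0,0,0.03,0,0,0,0],[-0.02,0.008,0.03,0,0,0,0],[-0.03,0.01,0.03,0,0,0,0],[-0.03,0.01,0.03,0,0,0,0],[-0.03,0.01,0.03,0,0,0,0],[-0.025,0.01,0,0,0,0,0],[0,0,0,0,0,0,0],[0,0,0,0,0,0,0],[0,0,0,0,0,0,0]]]'>/dev/null
python3 - <<'E'
from st import *
import pickle
im=grab_frame("wrist"); w=camera_info("wrist"); pickle.dump((ctrl.get_state(),w,im),open("w10.pkl","wb"))
u0,v0=100,0
b=cv2.resize(cv2.cvtColor(im[0:300,100:500],cv2.COLOR_RGB2BGR),None,fx=2,fy=2,interpolation=3)
for i in range(0,400,20):
    cv2.putText(b,str(100+i),(i*2,9),0,.35,(0,0,255)); cv2.putText(b,str(i),(0,i*2+4),0,.35,(0,0,255))
cv2.imwrite("pics/w10.png",b)
for n,x,y in (("B",.4289,.0746),("C",.5129,.0588),("A",.428,.184),("E",.5251,.1822),("basket",.666,.084)): print(n,px(w,[x,y,.037]))
E
```

```text
pos [0.4773 0.036  0.2225] psi 92.19 toolz [-2.5e-03  8.0e-04 -1.0e+00] F [ 0.2 -0.9  0.1] gap 85.0 q5,6 [0.   1.47] t 40.1
B [229.36095045 136.60592659]
C [318.7262224  157.16108584]
A [228.1663802    4.82865007]
E [343.04612402  12.07116823]
basket [485.91014517 136.40752814]
```

View pics/w10.png

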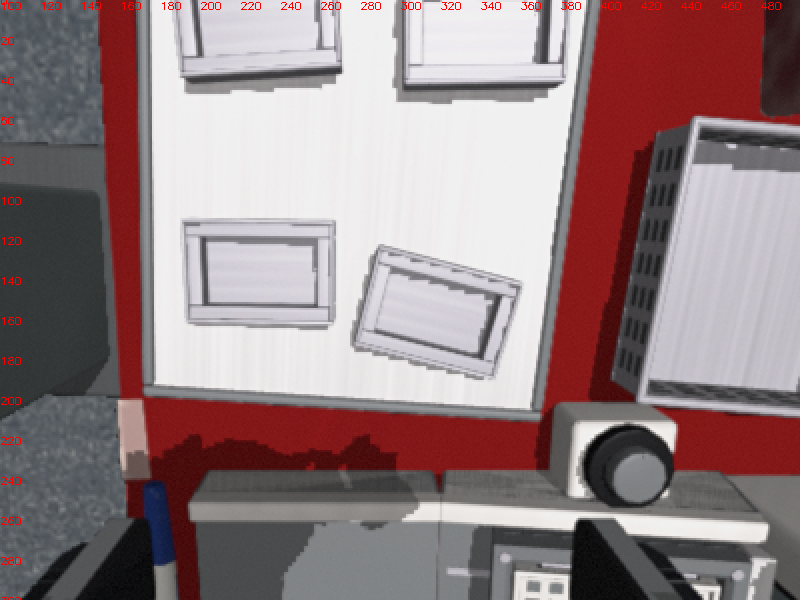

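The moulds B (229,135) and C (319,156) lie on the plate. The other two are at the top edge, and the basket's left rim corners are at (447,58) and (419,201).

```bash
python3 - <<'E'
from h import *
import pickle
s,w,im=pickle.load(open("w10.pkl","rb"))
f=lambda p:(100+p[0]/2-.25,p[1]/2-.25)
for n,q in dict(B=[(182,220),(335,220),(333,325),(188,322)],C=[(378,245),(522,283),(493,378),(355,348)]).items():
    P=np.array([pt(w,*f(p),.037) for p in q]); d=P[1]+P[2]-P[0]-P[3]
    print(n,P.mean(0).round(4),np.linalg.norm(P-np.roll(P,-1,0),axis=1).round(4),"long deg",np.degrees(np.arctan2(d[1],d[0])).round(1))
for n,p in (("A",(180,78)),("A",(341,70)),("E",(403,85)),("E",(565,80)),("E",(565,80))): print(n,pt(w,*f(p),.037).round(4))
print("basket",[pt(w,*f(p),.042).round(4) for p in ((695,117),(638,402))])
t=camera_info("top"); c=[(138,132),(283,137),(279,262),(133,257)]
B=np.array([pt(t,160+a/2.5-.3,110+b/2.5-.3,.042) for a,b in c]); print(B.round(4).tolist(),B.mean(0).round(4),np.linalg.norm(B-np.roll(B,-1,0),axis=1).round(4))
E
```

```text
B [0.429 0.075 0.037] [0.0695 0.0479 0.0684 0.0465] long deg 1.6
C [0.5125 0.0589 0.037 ] [0.0691 0.0466 0.0681 0.049 ] long deg -11.2
A [0.3948 0.1565 0.037 ]
A [0.4641 0.1623 0.037 ]
E [0.4911 0.1574 0.037 ]
E [0.5607 0.1621 0.037 ]
E [0.5607 0.1621 0.037 ]
basket [array([0.6169, 0.1488, 0.042 ]), array([0.6109, 0.0215, 0.042 ])]
[[0.7251, 0.1463, 0.042], [0.7188, 0.0171, 0.042], [0.6062, 0.0226, 0.042], [0.6128, 0.1502, 0.042]] [0.6657 0.084  0.042 ] [0.1293 0.1127 0.1278 0.1124]
```

Sizes check out. B and C stand too close together for finger room along x, so I'll take E (0.524, 0.184) and A first.

```bash
python3 -m crank '[[[0.0078,0.0247,-0.01,0,0,0.006,0],[0.0078,0.0247,-0.01,0,0,0.006,0],[0.0078,0.0247,-0.02,0,0,0.006,0],[0.0078,0.0247,-0.03,0,0,0.006,0],[0.0078,0.0247,-0.03,0,0,0.006,0],[0.0078,0.0247,-0.02,0,0,0,0],[0,0,-0.02,0,0,0,0],[0,0,-0.012,0,0,0,0],[0,0,0,0,0,0,0],[0,0,0,0,0,0,0],[0,0,0,0,0,0,0]]]'>/dev/null; python3 st.py
python3 - <<'E'
from h import *
im=grab_frame("wrist"); w=camera_info("wrist")
b=cv2.cvtColor(im,cv2.COLOR_RGB2BGR); cv2.imwrite("pics/w11.png",b)
# expected lip corners for E and residual edge search
hsv=cv2.cvtColor(b,cv2.COLOR_BGR2GRAY)
c=np.array([.5243,.1837]);a=np.radians(3.9);ux=np.array([np.cos(a),np.sin(a)]);uy=np.array([-ux[1],ux[0]])
for name,o,d in (("+x",ux,.035),("-x",-ux,.035),("+y",uy,.024),("-y",-uy,.024)):
    print(name,[int(hsv[tuple(np.clip(np.round(px(w,[*(c+o*(d+k*.001)),.037])).astype(int)[::-1],0,[419,559]))]) for k in range(-6,7)])
E
```

```text
pos [0.525  0.184  0.0713] psi 93.86 toolz [-1.7e-03  8.0e-04 -1.0e+00] F [-0.3  1.   0.1] gap 85.1 q5,6 [0.   1.73] t 41.1
+x [205, 205, 205, 209, 210, 136, 192, 198, 242, 243, 244, 242, 244]
-x [212, 208, 204, 144, 199, 192, 237, 236, 236, 237, 237, 236, 235]
+y [194, 204, 204, 203, 167, 221, 181, 109, 91, 88, 193, 245, 243]
-y [112, 111, 116, 97, 85, 116, 129, 136, 135, 135, 135, 134, 134]
```

```bash
python3 -m crank '[[[0,0,-0.015,0,0,0,0],[0,0,-0.015,0,0,0,0],[0,0,-0.015,0,0,0,0],[0,0,-0.01,0,0,0,0],[0,0,0,0,0,0,0]]]' 60 >/dev/null; python3 st.py
python3 -m crank '[[[0,0,0,0,0,0,40],[0,0,0,0,0,0,60],[0,0,0,0,0,0,255],[0,0,0,0,0,0,255],[0,0,0,0,0,0,255],[0,0,0,0,0,0,255]]]' 80 >/dev/null; python3 st.py
```

```text
pos [0.5233 0.1837 0.0149] psi 93.87 toolz [-3.9e-03  3.0e-04 -1.0e+00] F [-0.7  0.6  0.4] gap 85.2 q5,6 [0.   1.73] t 41.5
pos [0.5256 0.1844 0.0177] psi 93.9 toolz [ 9.0e-04  1.3e-03 -1.0e+00] F [-0.6 -0.7  7.2] gap 67.7 q5,6 [0.   1.73] t 42.0
```

Gripped at 67.7 mm. Lift it, turn it over the plate, then go to the basket's far half.

```bash
python3 -m crank '[[[0,0,0.01,0,0,0,255],[0,0,0.03,0,0,0,255],[0,-0.01,0.03,0,0,0.12,255],[0,-0.012,0.03,0,0,0.12,255],[0,-0.012,0,0,0,0.12,255],[0,-0.012,0,0,0,0.12,255],[0,-0.012,0,0,0,0.12,255],[0,-0.012,0,0,0,0.12,255],[0,-0.012,0,0,0,0.12,255],[0.01,-0.012,0,0,0,0.12,255],[0.015,-0.009,0,0,0,0.12,255],[0.02,0,0,0,0,0.12,255]]]'>/dev/null; python3 st.py
python3 -m crank '[[[0.02,0,0,0,0,0.12,255],[0.02,0,0,0,0,0.12,255],[0.02,0,0,0,0,0.015,255],[0.02,0,0,0,0,0,255],[0.02,0,0,0,0,0,255],[0.01,0,0,0,0,0,255],[0.01,0,0,0,0,0,255],[0,0,0,0,0,0,255],[0,0,0,0,0,0,255],[0,0,0,0,0,0,255]]]'>/dev/null; python3 st.py
```

```text
pos [0.5683 0.0796 0.1165] psi 162.9 toolz [-0.003  -0.0025 -1.    ] F [ 0.3  0.1 -2.1] gap 67.8 q5,6 [-0.    0.33] t 43.0
pos [0.6884 0.0813 0.1161] psi 177.28 toolz [-0.002  -0.0019 -1.    ] F [ 1.  -0.3 -1. ] gap 67.8 q5,6 [-0.    0.07] t 43.9
```

```bash
python3 -m crank '[[[0.0035,0.0005,-0.02,0,0,0,255],[0,0,-0.02,0,0,0,255],[0,0,-0.02,0,0,0,255],[0,0,0,0,0,0,255],[0,0,0,0,0,0,255]]]'>/dev/null; python3 st.py
python3 -m crank '[[[0,0,-0.01,0,0,0,255],[0,0,-0.008,0,0,0,255],[0,0,0,0,0,0,255]]]'>/dev/null; python3 st.py
python3 -m crank '[[[0,0,-0.008,0,0,0,255],[0,0,0,0,0,0,255]]]'>/dev/null; python3 st.py
```

```text
pos [0.6904 0.0818 0.055 ] psi 177.28 toolz [-0.0052 -0.002  -1.    ] F [-0.4 -0.9 -1.5] gap 67.6 q5,6 [-0.    0.08] t 44.3
pos [0.6921 0.0817 0.0371] psi 177.27 toolz [-0.0022 -0.0019 -1.    ] F [-1.1 -0.6 -1.8] gap 67.8 q5,6 [-0.    0.07] t 44.5
pos [0.6921 0.0817 0.0289] psi 177.27 toolz [-0.0023 -0.0019 -1.    ] F [-1.1  0.4 -2.4] gap 67.5 q5,6 [-0.    0.08] t 44.7
```

Inside with no contact. Lower to the floor, open slightly, and leave.

```bash
python3 -m crank '[[[0,0,-0.008,0,0,0,255],[0,0,-0.006,0,0,0,255],[0,0,0,0,0,0,255]]]'>/dev/null; python3 st.py
python3 -m crank '[[[0,0,-0.004,0,0,0,255],[0,0,0,0,0,0,255],[0,0,0,0,0,0,30],[0,0,0,0,0,0,30],[0,0,0,0,0,0,30]]]'>/dev/null; python3 st.py
python3 -m crank '[[[0,0,0.02,0,0,0,30],[0,0,0.03,0,0,0,30],[0,0,0.03,0,0,0,30],[0,0,0.02,0,0,0,30],[0,0,0,0,0,0,30],[0,0,0,0,0,0,30]]]'>/dev/null; python3 st.py
```

```text
pos [0.6915 0.0817 0.0142] psi 177.27 toolz [-0.0037 -0.002  -1.    ] F [-1.1 -0.6 -1.6] gap 67.6 q5,6 [-0.    0.07] t 45.0
pos [0.6934 0.0817 0.0128] psi 177.26 toolz [ 4.0e-04 -1.8e-03 -1.0e+00] F [0.6 0.3 1. ] gap 75.3 q5,6 [-0.    0.08] t 45.4
pos [0.6945 0.0818 0.1145] psi 177.27 toolz [ 0.004  -0.0017 -1.    ] F [-0.2  0.1  0.3] gap 74.9 q5,6 [-0.    0.08] t 45.9
```

```bash
python3 -m crank '[[[-0.03,0,0,0,0,0,0],[-0.03,0,0,0,0,0,0],[-0.03,0.005,0,0,0,-0.1197,0],[-0.02,0.01,0,0,0,-0.1197,0],[-0.02,0.01,0,0,0,-0.1197,0],[-0.02,0.01,0,0,0,-0.1197,0],[-0.02,0.01,0,0,0,-0.1197,0],[-0.02,0.01,0,0,0,-0.1197,0],[-0.02,0.01,0,0,0,-0.1197,0],[-0.02,0.01,0,0,0,-0.1197,0],[-0.02,0.01,0,0,0,-0.1197,0],[-0.017,0.01,0,0,0,-0.1197,0]]]'>/dev/null
python3 -m crank '[[[0,0.0065,-0.02,0,0,-0.1197,0],[0,0,-0.02,0,0,-0.1197,0],[0,0,0,0,0,0,0],[0,0,0,0,0,0,0],[0,0,0,0,0,0,0]]]'>/dev/null
python3 - <<'E'
from st import *
b=cv2.cvtColor(grab_frame("wrist"),cv2.COLOR_RGB2BGR); w=camera_info("wrist"); g=cv2.cvtColor(b,cv2.COLOR_BGR2GRAY); cv2.imwrite("pics/w12.png",b)
c=np.array([.4275,.1833]);a=np.radians(5);ux=np.array([np.cos(a),np.sin(a)]);uy=np.array([-ux[1],ux[0]])
for off in (-.012,.012):
  for name,o,d,t in (("+x",ux,.035,uy),("-x",-ux,.035,uy)):
    print(name,off,[int(g[tuple(np.clip(np.round(px(w,[*(c+o*(d+k*.001)+t*off),.037])).astype(int)[::-1],0,[419,559]))]) for k in range(-6,7)])
E
```

```text
pos [0.4255 0.183  0.072 ] psi 95.09 toolz [-2.9e-03  4.0e-04 -1.0e+00] F [-0.4  0.   0.2] gap 85.1 q5,6 [0.   1.75] t 47.3
+x -0.012 [113, 114, 114, 115, 111, 101, 106, 139, 140, 142, 147, 148, 147]
-x -0.012 [116, 114, 116, 108, 98, 115, 150, 152, 149, 147, 147, 152, 153]
+x 0.012 [206, 207, 210, 210, 188, 158, 197, 236, 240, 239, 238, 237, 239]
-x 0.012 [211, 211, 206, 198, 156, 195, 239, 243, 242, 243, 242, 242, 242]
```

```bash
python3 -m crank '[[[0.0025,0,-0.015,0,0,0,0],[0,0,-0.015,0,0,0,0],[0,0,-0.014,0,0,0,0],[0,0,-0.009,0,0,0,0],[0,0,0,0,0,0,0],[0,0,0,0,0,0,40],[0,0,0,0,0,0,60],[0,0,0,0,0,0,255],[0,0,0,0,0,0,255],[0,0,0,0,0,0,255],[0,0,0,0,0,0,255]]]' 80 >/dev/null; python3 st.py
python3 -m crank '[[[0,0,0.01,0,0,0,255],[0,0,0.03,0,0,0,255],[0.012,-0.008,0.03,0,0,0.12,255],[0.015,-0.01,0.03,0,0,0.12,255],[0.015,-0.01,0,0,0,0.12,255],[0.015,-0.01,0,0,0,0.12,255],[0.015,-0.01,0,0,0,0.12,255],[0.015,-0.01,0,0,0,0.12,255],[0.015,-0.01,0,0,0,0.12,255],[0.015,-0.01,0,0,0,0.12,255],[0.015,-0.01,0,0,0,0.12,255],[0.02,-0.01,0,0,0,0.12,255]]]'>/dev/null; python3 st.py
```

```text
pos [0.4289 0.1833 0.0205] psi 94.99 toolz [-5.e-04  1.e-03 -1.e+00] F [-2.7 -0.9  5.6] gap 67.3 q5,6 [0.   1.75] t 48.2
pos [0.5803 0.0847 0.1197] psi 164.09 toolz [-0.0017 -0.0015 -1.    ] F [ 0.6 -0.6 -1.3] gap 67.3 q5,6 [-0.    0.32] t 49.2
```

```bash
python3 -m crank '[[[0.02,0,0,0,0,0.12,255],[0.02,0,-0.01,0,0,0.11,255],[0.015,-0.001,-0.02,0,0,0,255],[0.005,0,-0.02,0,0,0,255],[0,0,-0.01,0,0,0,255],[0,0,0,0,0,0,255],[0,0,0,0,0,0,255],[0,0,0,0,0,0,255]]]'>/dev/null; python3 st.py
```

```text
pos [0.6402 0.0844 0.0603] psi 176.92 toolz [-1.0e-04 -1.7e-03 -1.0e+00] F [-0.6 -0.5 -1.3] gap 67.6 q5,6 [-0.    0.09] t 49.9
```

```bash
python3 -m crank '[[[0.001,0,-0.01,0,0,0.006,255],[0,0,-0.01,0,0,0,255],[0,0,0,0,0,0,255]]]'>/dev/null; python3 st.py
python3 -m crank '[[[0,0,-0.007,0,0,0,255],[0,0,0,0,0,0,255]]]'>/dev/null; python3 st.py
python3 -m crank '[[[0,0,-0.007,0,0,0,255],[0,0,0,0,0,0,255]]]'>/dev/null; python3 st.py
```

```text
pos [0.6413 0.0843 0.0378] psi 177.25 toolz [-6.0e-04 -1.8e-03 -1.0e+00] F [ 1.9  0.2 -3.4] gap 67.2 q5,6 [-0.    0.08] t 50.2
pos [0.6413 0.0842 0.0311] psi 177.25 toolz [-9.0e-04 -1.9e-03 -1.0e+00] F [ 2.3  0.7 -3. ] gap 67.3 q5,6 [-0.    0.08] t 50.3
pos [0.6413 0.0842 0.0241] psi 177.25 toolz [-9.0e-04 -1.8e-03 -1.0e+00] F [ 1.8 -0.2 -3.3] gap 67.2 q5,6 [-0.    0.08] t 50.5
```

```bash
python3 -m crank '[[[0,0,-0.007,0,0,0,255],[0,0,-0.002,0,0,0,255],[0,0,0,0,0,0,30],[0,0,0,0,0,0,30],[0,0,0,0,0,0,30]]]'>/dev/null; python3 st.py
python3 -m crank '[[[0,0,0.02,0,0,0,30],[0,0,0.03,0,0,0,30],[0,0,0.03,0,0,0,30],[-0.02,-0.005,0.02,0,0,-0.04,0],[-0.03,-0.005,0,0,0,-0.04,0],[-0.03,-0.005,0,0,0,-0.04,0],[-0.03,-0.005,-0.01,0,0,-0.027,0],[-0.0188,-0.005,-0.02,0,0,0,0],[0,0,-0.02,0,0,0,0],[0,0,0,0,0,0,0],[0,0,0,0,0,0,0],[0,0,0,0,0,0,0]]]'>/dev/null
python3 - <<'E'
from st import *
b=cv2.cvtColor(grab_frame("wrist"),cv2.COLOR_RGB2BGR); w=camera_info("wrist"); g=cv2.cvtColor(b,cv2.COLOR_BGR2GRAY); cv2.imwrite("pics/w13.png",b)
c=np.array([.5125,.0589]);a=np.radians(-11.2);ux=np.array([np.cos(a),np.sin(a)]);uy=np.array([-ux[1],ux[0]])
for off in (-.02,.02):
  for name,o,d,t in (("+y",uy,.024,ux),("-y",-uy,.024,ux)):
    print(name,off,[int(g[tuple(np.clip(np.round(px(w,[*(c+o*(d+k*.001)+t*off),.037])).astype(int)[::-1],0,[419,559]))]) for k in range(-6,7)])
E
```

```text
pos [0.6405 0.0842 0.016 ] psi 177.25 toolz [-0.0022 -0.0019 -1.    ] F [-0.6 -0.3 -0.1] gap 74.9 q5,6 [-0.    0.08] t 50.9
pos [0.5138 0.0593 0.0672] psi 168.83 toolz [ 6.0e-04 -1.7e-03 -1.0e+00] F [-1.  -1.1 -0.1] gap 85.0 q5,6 [-0.    0.19] t 51.9
+y -0.02 [123, 123, 121, 120, 117, 98, 123, 131, 139, 139, 138, 140, 137]
-y -0.02 [120, 122, 123, 116, 110, 113, 142, 142, 141, 140, 139, 139, 139]
+y 0.02 [216, 216, 212, 115, 97, 203, 210, 232, 238, 237, 238, 238, 238]
-y 0.02 [206, 205, 207, 209, 169, 197, 137, 137, 138, 232, 233, 232, 231]
```

```bash
python3 -m crank '[[[-0.001,0,-0.015,0,0,0,0],[0,0,-0.015,0,0,0,0],[0,0,-0.01,0,0,0,0],[0,0,-0.005,0,0,0,0],[0,0,0,0,0,0,60],[0,0,0,0,0,0,90],[0,0,0,0,0,0,255],[0,0,0,0,0,0,255],[0,0,0,0,0,0,255],[0,0,0,0,0,0,255],[0,0,0,0,0,0,255],[0,0,0,0,0,0,255]]]' 80 >/dev/null; python3 st.py
python3 -m crank '[[[0,0,0.01,0,0,0,255],[0,0.01,0.02,0,0,0.05,255],[-0.005,0.025,0,0,0,0.1,255],[-0.005,0.025,0,0,0,0.045,255],[-0.005,0.025,0,0,0,0,255],[0,0.01,0,0,0,0,255],[0,0,-0.015,0,0,0,255],[0,0,-0.01,0,0,0,255],[0,0,0,0,0,0,255],[0,0,0,0,0,0,255]]]'>/dev/null; python3 st.py
```

```text
pos [0.5127 0.0593 0.0224] psi 168.83 toolz [ 0.0015 -0.0017 -1.    ] F [-0.1 -0.5  6.4] gap 45.7 q5,6 [-0.    0.19] t 53.0
pos [0.4952 0.1535 0.0253] psi 179.95 toolz [-0.0037 -0.0027 -1.    ] F [-0.3 -1.2 -1.6] gap 45.8 q5,6 [-0.    0.18] t 53.8
```

```bash
python3 -m crank '[[[0,0,-0.003,0,0,0,255],[0,0,0,0,0,0,40],[0,0,0,0,0,0,0],[0,0,0,0,0,0,0],[0,0,0.02,0,0,0,0],[0,0,0.03,0,0,0,0],[0,0,0,0,0,-0.1208,0],[0,0,0,0,0,-0.1208,0],[0,0,0,0,0,-0.1208,0],[0,0,0,0,0,-0.1208,0],[0,0,0,0,0,-0.1208,0],[0,0,0,0,0,-0.1208,0]]]'>/dev/null
python3 -m crank '[[[0,0,0,0,0,-0.1208,0],[0,0,0,0,0,-0.1208,0],[0,0,0,0,0,-0.1208,0],[0,0,0,0,0,-0.1208,0],[0,0,0,0,0,-0.1208,0],[0,0,0,0,0,-0.1208,0],[0,0,0,0,0,-0.1208,0],[0,0,0,0,0,0,0],[0,0,0,0,0,0,0],[0,0,0,0,0,0,0]]]'>/dev/null
python3 - <<'E'
from st import *
b=cv2.cvtColor(grab_frame("wrist"),cv2.COLOR_RGB2BGR); w=camera_info("wrist"); g=cv2.cvtColor(b,cv2.COLOR_BGR2GRAY); cv2.imwrite("pics/w14.png",b)
c=np.array([.4952,.1535]);ux=np.array([1,0]);uy=np.array([0,1])
for off in (-.012,.012):
  for name,o,d,t in (("+x",ux,.035,uy),("-x",-ux,.035,uy)):
    print(name,off,[int(g[tuple(np.clip(np.round(px(w,[*(c+o*(d+k*.001)+t*off),.037])).astype(int)[::-1],0,[419,559]))]) for k in range(-6,7)])
E
```

```text
pos [0.4966 0.1542 0.0733] psi 90.16 toolz [-0.0014  0.001  -1.    ] F [-0.5  0.1  1.3] gap 85.1 q5,6 [0.   1.75] t 55.6
+x -0.012 [107, 105, 107, 109, 109, 90, 102, 101, 127, 130, 129, 131, 132]
-x -0.012 [110, 109, 100, 96, 109, 129, 131, 131, 131, 136, 134, 131, 132]
+x 0.012 [180, 194, 193, 198, 199, 110, 135, 178, 230, 235, 235, 235, 236]
-x 0.012 [198, 192, 131, 190, 200, 228, 225, 225, 229, 230, 226, 225, 228]
```

```bash
python3 -m crank '[[[0,0,-0.015,0,0,0,0],[0,0,-0.015,0,0,0,0],[0,0,-0.014,0,0,0,0],[0,0,-0.01,0,0,0,0],[0,0,0,0,0,0,0],[0,0,0,0,0,0,40],[0,0,0,0,0,0,60],[0,0,0,0,0,0,255],[0,0,0,0,0,0,255],[0,0,0,0,0,0,255],[0,0,0,0,0,0,255]]]' 80 >/dev/null; python3 st.py
python3 -m crank '[[[0,0,0.01,0,0,0,255],[0,0,0.03,0,0,0,255],[0.005,-0.004,0.03,0,0,0.117,255],[0.008,-0.006,0.03,0,0,0.117,255],[0.008,-0.007,0.01,0,0,0.117,255],[0.008,-0.007,0,0,0,0.117,255],[0.008,-0.007,0,0,0,0.117,255],[0.008,-0.007,0,0,0,0.117,255],[0.01,-0.007,0,0,0,0.117,255],[0.01,-0.007,0,0,0,0.117,255],[0.015,-0.007,0,0,0,0.117,255],[0.02,-0.007,0,0,0,0.117,255]]]'>/dev/null; python3 st.py
python3 -m crank '[[[0.02,-0.005,0,0,0,0.117,255],[0.02,0,0,0,0,0.117,255],[0.02,0,0,0,0,0.117,255],[0.02,0,0,0,0,0,255],[0.015,0,0,0,0,0,255],[0.005,0,0,0,0,0,255],[0,0,0,0,0,0,255],[0,0,0,0,0,0,255],[0,0,0,0,0,0,255]]]'>/dev/null; python3 st.py
```

```text
pos [0.4974 0.1544 0.0201] psi 90.03 toolz [ 1.0e-04  1.3e-03 -1.0e+00] F [-0.8  0.3  6.7] gap 67.5 q5,6 [0.   1.75] t 56.6
pos [0.5956 0.0879 0.1293] psi 157.4 toolz [-0.0034 -0.0014 -1.    ] F [ 0.7  0.5 -2.1] gap 67.5 q5,6 [-0.    0.44] t 57.6
pos [0.6953 0.0833 0.1291] psi 177.18 toolz [-0.0022 -0.0019 -1.    ] F [-0.1  0.2 -1. ] gap 67.1 q5,6 [-0.    0.08] t 58.4
```

```bash
python3 -m crank '[[[-0.003,-0.001,-0.03,0,0,0,255],[0,0,-0.03,0,0,0,255],[0,0,-0.01,0,0,0,255],[0,0,0,0,0,0,255],[0,0,0,0,0,0,255]]]'>/dev/null; python3 st.py
python3 -m crank '[[[0,0,-0.01,0,0,0,255],[0,0,-0.007,0,0,0,255],[0,0,0,0,0,0,255]]]'>/dev/null; python3 st.py
python3 -m crank '[[[0,0,-0.007,0,0,0,255],[0,0,0,0,0,0,255]]]'>/dev/null; python3 st.py
```

```text
pos [0.6923 0.0823 0.0592] psi 177.18 toolz [-0.0028 -0.0019 -1.    ] F [ 0.1  0.8 -0.5] gap 67.4 q5,6 [-0.    0.08] t 58.8
pos [0.6954 0.0823 0.0438] psi 177.17 toolz [ 0.0035 -0.0016 -1.    ] F [0.2 1.1 2.8] gap 67.3 q5,6 [-0.    0.08] t 59.0
pos [0.6948 0.0822 0.0403] psi 177.15 toolz [ 0.0038 -0.0022 -1.    ] F [-9.4 -1.  20.4] gap 67.6 q5,6 [-0.    0.08] t 59.2
```

```bash
python3 -m crank '[[[0,0,0.008,0,0,0,255],[-0.003,0,0.002,0,0,0,255],[0,0,0,0,0,0,255],[0,0,0,0,0,0,255]]]'>/dev/null; python3 st.py
python3 -m crank '[[[0,0,-0.008,0,0,0,255],[0,0,0,0,0,0,255]]]'>/dev/null; python3 st.py
python3 -m crank '[[[0,0,-0.005,0,0,0,255],[0,0,0,0,0,0,255]]]'>/dev/null; python3 st.py
```

```text
pos [0.6902 0.0822 0.0448] psi 177.17 toolz [-0.0012 -0.0018 -1.    ] F [ 0.6 -0.1 -2.1] gap 67.2 q5,6 [-0.    0.08] t 59.5
pos [0.689  0.0822 0.0345] psi 177.17 toolz [-0.0043 -0.0019 -1.    ] F [-1.4  0.4 -1.2] gap 67.1 q5,6 [-0.    0.08] t 59.7
pos [0.6893 0.0822 0.0301] psi 177.17 toolz [-0.0038 -0.0019 -1.    ] F [-0.2  0.4 -1.1] gap 67.5 q5,6 [-0.    0.08] t 59.9
```

```bash
python3 -m crank '[[[0.002,0,-0.003,0,0,0,255],[0,0,0,0,0,0,255]]]'>/dev/null; python3 st.py
python3 -m crank '[[[0,0,-0.003,0,0,0,255],[0,0,0,0,0,0,255]]]'>/dev/null; python3 st.py
python3 -m crank '[[[0,0,0,0,0,0,30],[0,0,0,0,0,0,30],[0,0,0,0,0,0,30],[0,0,0,0,0,0,30],[0,0,0.02,0,0,0,30],[0,0,0.03,0,0,0,30],[0,0,0.03,0,0,0,30],[0,0,0,0,0,0,30]]]'>/dev/null; python3 st.py
```

```text
pos [0.6924 0.0822 0.0282] psi 177.16 toolz [-0.0017 -0.0019 -1.    ] F [ 1.1 -0.5 -1.3] gap 67.3 q5,6 [-0.    0.08] t 60.0
pos [0.6923 0.0822 0.0255] psi 177.16 toolz [-0.0014 -0.0019 -1.    ] F [-0.2  0.2 -1. ] gap 67.4 q5,6 [-0.    0.08] t 60.2
pos [0.6967 0.0824 0.1137] psi 177.17 toolz [ 0.0106 -0.0015 -0.9999] F [1.8 0.1 1.1] gap 75.1 q5,6 [-0.    0.08] t 60.9
```

```bash
python3 -m crank '[[[-0.03,0,0,0,0.01,0,0],[-0.03,0,0,0,0,0,0],[-0.03,0,0,0,0,-0.1153,0],[-0.02,0,0,0,0,-0.1153,0],[-0.02,0,0,0,0,-0.1153,0],[-0.02,0,0,0,0,-0.1153,0],[-0.02,0,0,0,0,-0.1153,0],[-0.02,-0.001,0,0,0,-0.1153,0],[-0.02,-0.001,0,0,0,-0.1153,0],[-0.02,-0.001,0,0,0,-0.1153,0],[-0.02,-0.002,0,0,0,-0.1153,0],[-0.017,-0.002,0,0,0,-0.1153,0]]]'>/dev/null
python3 -m crank '[[[0,0,-0.02,0,0,-0.1153,0],[0,0,-0.02,0,0,-0.1153,0],[0,0,0,0,0,-0.1153,0],[0,0,0,0,0,0,0],[0,0,0,0,0,0,0],[0,0,0,0,0,0,0]]]'>/dev/null
python3 - <<'E'
from st import *
b=cv2.cvtColor(grab_frame("wrist"),cv2.COLOR_RGB2BGR); w=camera_info("wrist"); g=cv2.cvtColor(b,cv2.COLOR_BGR2GRAY); cv2.imwrite("pics/w15.png",b)
c=np.array([.429,.075]);a=np.radians(1.2);ux=np.array([np.cos(a),np.sin(a)]);uy=np.array([-ux[1],ux[0]])
for off in (-.012,.012):
  for name,o,d,t in (("+x",ux,.035,uy),("-x",-ux,.035,uy)):
    print(name,off,[int(g[tuple(np.clip(np.round(px(w,[*(c+o*(d+k*.001)+t*off),.037])).astype(int)[::-1],0,[419,559]))]) for k in range(-6,7)])
E
```

```text
pos [0.4263 0.0752 0.0667] psi 91.42 toolz [-9.000e-04  1.090e-02 -9.999e-01] F [-0.4  0.2 -0.3] gap 85.0 q5,6 [0.01 1.57] t 62.4
+x -0.012 [114, 115, 117, 93, 108, 111, 134, 133, 133, 132, 134, 134, 133]
-x -0.012 [114, 114, 115, 114, 114, 92, 109, 116, 137, 137, 139, 139, 136]
+x 0.012 [208, 211, 146, 133, 187, 228, 234, 233, 233, 233, 233, 235, 232]
-x 0.012 [212, 210, 211, 208, 204, 121, 193, 196, 235, 235, 235, 233, 233]
```

```bash
python3 -m crank '[[[0.0015,0,-0.012,-0.0109,0,0,0],[0,0,-0.015,0,0,0,0],[0,0,-0.01,0,0,0,0],[0,0,-0.009,0,0,0,0],[0,0,0,0,0,0,0],[0,0,0,0,0,0,40],[0,0,0,0,0,0,60],[0,0,0,0,0,0,255],[0,0,0,0,0,0,255],[0,0,0,0,0,0,255],[0,0,0,0,0,0,255]]]' 80 >/dev/null; python3 st.py
python3 -m crank '[[[0,0,0.01,0,0,0,255],[0,0,0.03,0,0,0,255],[0.012,0,0.03,0,0,0.117,255],[0.015,0,0.03,0,0,0.117,255],[0.015,0,0,0,0,0.117,255],[0.015,0,0,0,0,0.117,255],[0.015,0,0,0,0,0.117,255],[0.015,0.001,0,0,0,0.117,255],[0.015,0.001,0,0,0,0.117,255],[0.015,0.001,0,0,0,0.117,255],[0.015,0.001,0,0,0,0.117,255],[0.02,0.002,0,0,0,0.117,255]]]'>/dev/null; python3 st.py
python3 -m crank '[[[0.02,0.002,0,0,0,0.117,255],[0.02,0,0,0,0,0.117,255],[0.015,0,0,0,0,0.1,255],[0,0,0,0,0,0,255],[0,0,0,0,0,0,255]]]'>/dev/null; python3 st.py
```

```text
pos [0.4275 0.0752 0.0213] psi 91.31 toolz [-0.0014 -0.     -1.    ] F [-1.4 -0.3  4.3] gap 67.4 q5,6 [-0.    1.58] t 63.3
pos [0.5789 0.0812 0.1205] psi 158.67 toolz [-0.0016 -0.0026 -1.    ] F [ 0.4  0.7 -1.1] gap 66.8 q5,6 [-0.   0.4] t 64.3
pos [0.6342 0.0832 0.1202] psi 177.36 toolz [-1.0e-04 -2.6e-03 -1.0e+00] F [-0.3  0.2 -2.2] gap 67.1 q5,6 [-0.    0.08] t 64.7
```

```bash
python3 -m crank '[[[0.0075,0.001,-0.03,0,0,0,255],[0,0,-0.025,0,0,0,255],[0,0,0,0,0,0,255],[0,0,0,0,0,0,255]]]'>/dev/null; python3 st.py
python3 -m crank '[[[0,0,-0.012,0,0,0,255],[0,0,-0.008,0,0,0,255],[0,0,0,0,0,0,255]]]'>/dev/null; python3 st.py
```

```text
pos [0.6383 0.0842 0.0638] psi 177.41 toolz [-0.0058 -0.0028 -1.    ] F [-0.6 -0.4 -2. ] gap 67.2 q5,6 [-0.    0.08] t 65.1
pos [0.6405 0.0842 0.045 ] psi 177.43 toolz [-0.0013 -0.0027 -1.    ] F [-0.3 -0.4 -1.3] gap 66.9 q5,6 [-0.    0.08] t 65.3
```

```bash
python3 -m crank '[[[0.001,0,-0.006,0,0,0,255],[0,0,0,0,0,0,255]]]'>/dev/null; python3 st.py
python3 -m crank '[[[0,0,-0.006,0,0,0,255],[0,0,0,0,0,0,255]]]'>/dev/null; python3 st.py
python3 -m crank '[[[0,0,-0.005,0,0,0,255],[0,0,0,0,0,0,255]]]'>/dev/null; python3 st.py
```

```text
pos [0.6425 0.0842 0.0391] psi 177.45 toolz [ 1.0e-04 -2.6e-03 -1.0e+00] F [ 0.6 -0.4 -1.3] gap 67.1 q5,6 [-0.    0.08] t 65.5
pos [0.6421 0.0842 0.0325] psi 177.45 toolz [-8.0e-04 -2.6e-03 -1.0e+00] F [ 0.2 -0.2 -1.6] gap 67.5 q5,6 [-0.    0.08] t 65.7
pos [0.6419 0.0842 0.0272] psi 177.46 toolz [-0.0012 -0.0027 -1.    ] F [ 0.2  0.  -1.5] gap 66.9 q5,6 [-0.    0.08] t 65.8
```

```bash
python3 -m crank '[[[0,0,-0.002,0,0,0,255],[0,0,0,0,0,0,30],[0,0,0,0,0,0,30],[0,0,0,0,0,0,30],[0,0,0,0,0,0,30],[0,0,0.02,0,0,0,30],[0,0,0.03,0,0,0,30],[0,0,0.03,0,0,0,30],[0,0,0.04,0,0,0,30],[-0.03,0,0.03,0,0,0,30],[-0.03,0,0.02,0,0,0,30],[-0.03,0,0,0,0,0,30]]]'>/dev/null
python3 -m crank '[[[-0.04,0,0,0,0,0,0],[-0.04,0.0,0,0,0,0,0],[-0.04,0.0,0,0,0,0,0],[-0.02,0,0,0,0,0,0],[0,0,0,0,0,0,0],[0,0,0,0,0,0,0],[0,0,0,0,0,0,0]]]'>/dev/null
python3 - <<'E'
from st import *
t=cv2.cvtColor(grab_frame("top"),cv2.COLOR_RGB2BGR); s=cv2.cvtColor(grab_frame("scene"),cv2.COLOR_RGB2BGR); w=cv2.cvtColor(grab_frame("wrist"),cv2.COLOR_RGB2BGR)
cv2.imwrite("pics/wf.png",w)
a=cv2.resize(t[110:330,165:390],(400,391),interpolation=3); b=cv2.resize(s[130:330,150:440],(400,276),interpolation=3); c=cv2.resize(w[0:220,60:480],(400,210),interpolation=3)
o=np.zeros((600,800,3),np.uint8); o[:391,:400]=a; o[:276,400:]=b; o[276:486,400:]=c; cv2.imwrite("pics/fin.png",o)
E
```

```text
pos [0.4143 0.0842 0.1962] psi 177.46 toolz [ 0.0023 -0.0026 -1.    ] F [-0.4  0.6 -0. ] gap 85.5 q5,6 [-0.   0.1] t 67.4
```

View pics/fin.png

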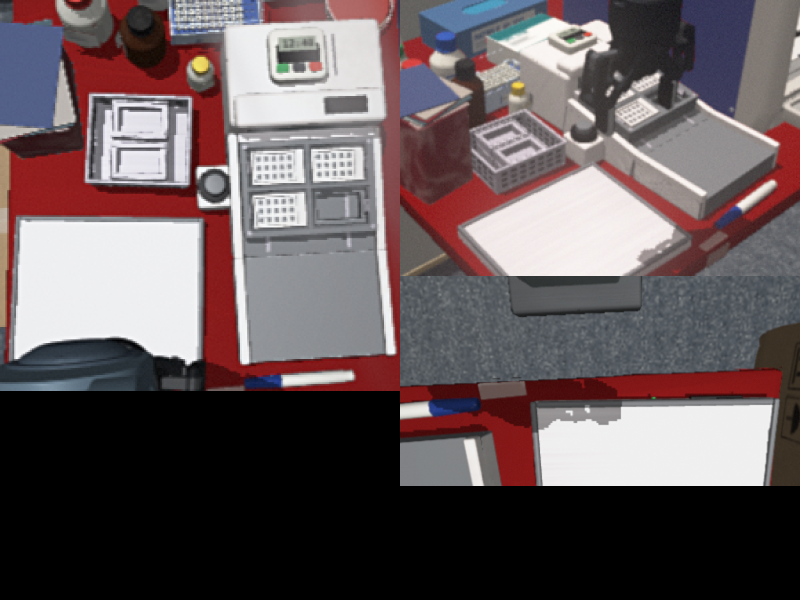

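The final view shows all four moulds stacked in the basket, the plate empty and the bottle upright. The carrier is at the stop with three flush blocks. Handing in.

```bash
python3 -c "
from plant import ticket
print(ticket.hand_in())"
```

```text
the job is handed in; nothing more can be done
None
```

I handed the job in at about 67 s of the 210 s, and all the steps appear to be done; no verdict is reported back.

- **Blocks:** Three blocks were present. All are in nests (front-left, front-right, rear-left). Each one stopped hard at z ≈ 0.063 m, the height of the carrier's top, under 22–32 N. Only one showed a clear snap on the force reading. The pictures show all three flush.
- **Carrier:** I pushed it up the slope until it met the stop, where the force rose to 27 N with no further movement. I judged its final position from pictures and that contact, and did not measure the last few millimetres.
- **Start button:** It met its hard stop at full travel, after the 5 N spring, and was then released. I saw no reading of the joint itself.
- **Moulds and bottle:** All four moulds are in the basket, two by two in two layers. One mould touched the basket rim on the way in (about 20 N), so I shifted it and it went in freely. The plate is empty, and the amber bottle stands in the last picture.
- **Robot:** It ended clear of everything, reading about 0 N.

I noticed no grip slip and no knocked mould. One mould stood too close to its neighbour for the fingers, so I set it down elsewhere on the plate first and gripped it again.

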